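# Check the lids of the transport jars and set aside the loose ones

### The job

Try the lid of each of the four jars in the white crate by its bar, clockwise from above (the closing way): some were left loose, and only the feel tells which. Any lid that turns you screw down until it is firmly home before its jar is lifted, then stand that jar upright in the red tray, set down rather than dropped. Leave the jars whose lids were tight in their cells, and do not disturb the other things on the desk.

Things in the scene. Friction and masses are not known exactly. Their poses are not given: they have to be found in the camera images.
- crate: white plastic crate, 175 x 175 mm, fixed to the desk, with 2 x 2 square cells of 80 mm inside width; origin under its middle, on the desk. Outer walls are 72 mm high, the cross walls between the cells 62 mm, all 5 mm thick; the cell floors are 5 mm above the desk; the cell centres lie at (+-42.5, +-42.5) mm in its own x and y. One jar stands in each cell
- tray: red open re-check tray, fixed to the desk, 150 mm along its x, 250 mm along its y, 35 mm high, walls and floor 5 mm; origin under its middle, on the desk. It has room for two jars side by side along y, about 57 mm either side of its middle
- jar_a: white square plastic jar with a blue screw lid (lid a), 74 x 74 mm body 76 mm high, 0.3 to 0.5 kg in all; origin at the centre of its underside, z up. All four jars look alike and any may be in any cell; 3 mm of play all round lets it shift a little and turn about 0.08 rad in its cell before the cell walls hold it
- lid_a (a joint): angle (rad) of the screw lid of jar a, growing clockwise seen from above (the closing direction); at 0 the bar lies along the jar's own x axis. It says nothing of tightness: a lid may have come up tight at any angle. A tight lid cannot be turned with 20 N at the end of its bar. A loose one turns on steadily against about 0.12 N m (about 5 N of push at 25 mm from the axis) for 0.4 to 1.4 rad and then comes firmly home, at about 0.8; it stays wherever it is left
- bar_a (a point): middle of the top of the grip bar across lid a, on the lid's axis, 127 mm above the jar's underside; its x axis points along the bar. The bar is pale, 64 mm long, 12 mm wide, and stands 24 mm above the blue lid, which is 68 mm across and 17 mm high; the jar can be carried by the bar
- jar_b: white square plastic jar with a blue screw lid (lid b), 74 x 74 mm body 76 mm high, 0.3 to 0.5 kg in all; origin at the centre of its underside, z up. All four jars look alike and any may be in any cell; 3 mm of play all round lets it shift a little and turn about 0.08 rad in its cell before the cell walls hold it
- lid_b (a joint): angle (rad) of the screw lid of jar b, growing clockwise seen from above (the closing direction); at 0 the bar lies along the jar's own x axis. It says nothing of tightness: a lid may have come up tight at any angle. A tight lid cannot be turned with 20 N at the end of its bar. A loose one turns on steadily against about 0.12 N m (about 5 N of push at 25 mm from the axis) for 0.4 to 1.4 rad and then comes firmly home, at about 0.8; it stays wherever it is left
- bar_b (a point): middle of the top of the grip bar across lid b, on the lid's axis, 127 mm above the jar's underside; its x axis points along the bar. The bar is pale, 64 mm long, 12 mm wide, and stands 24 mm above the blue lid, which is 68 mm across and 17 mm high; the jar can be carried by the bar
- jar_c: white square plastic jar with a blue screw lid (lid c), 74 x 74 mm body 76 mm high, 0.3 to 0.5 kg in all; origin at the centre of its underside, z up. All four jars look alike and any may be in any cell; 3 mm of play all round lets it shift a little and turn about 0.08 rad in its cell before the cell walls hold it
- lid_c (a joint): angle (rad) of the screw lid of jar c, growing clockwise seen from above (the closing direction); at 0 the bar lies along the jar's own x axis. It says nothing of tightness: a lid may have come up tight at any angle. A tight lid cannot be turned with 20 N at the end of its bar. A loose one turns on steadily against about 0.12 N m (about 5 N of push at 25 mm from the axis) for 0.4 to 1.4 rad and then comes firmly home, at about 0.8; it stays wherever it is left
- bar_c (a point): middle of the top of the grip bar across lid c, on the lid's axis, 127 mm above the jar's underside; its x axis points along the bar. The bar is pale, 64 mm long, 12 mm wide, and stands 24 mm above the blue lid, which is 68 mm across and 17 mm high; the jar can be carried by the bar
- jar_d: white square plastic jar with a blue screw lid (lid d), 74 x 74 mm body 76 mm high, 0.3 to 0.5 kg in all; origin at the centre of its underside, z up. All four jars look alike and any may be in any cell; 3 mm of play all round lets it shift a little and turn about 0.08 rad in its cell before the cell walls hold it
- lid_d (a joint): angle (rad) of the screw lid of jar d, growing clockwise seen from above (the closing direction); at 0 the bar lies along the jar's own x axis. It says nothing of tightness: a lid may have come up tight at any angle. A tight lid cannot be turned with 20 N at the end of its bar. A loose one turns on steadily against about 0.12 N m (about 5 N of push at 25 mm from the axis) for 0.4 to 1.4 rad and then comes firmly home, at about 0.8; it stays wherever it is left
- bar_d (a point): middle of the top of the grip bar across lid d, on the lid's axis, 127 mm above the jar's underside; its x axis points along the bar. The bar is pale, 64 mm long, 12 mm wide, and stands 24 mm above the blue lid, which is 68 mm across and 17 mm high; the jar can be carried by the bar
- spray_bottle: white trigger spray bottle with a yellow head, 76 mm across, 195 mm tall; origin under its middle; a bystander
- vial_basket: low white basket of small glass vials with blue and white caps, 200 x 130 x 56 mm; origin under its middle; a bystander
- gel_bottle: pale clear hand-gel bottle with a blue cap, 60 mm across, 150 mm tall; origin under its middle; a bystander
- cotton_jar: round steel cotton-wool jar, 98 mm across, 116 mm tall; origin under its middle; a bystander
- steel_dish: empty rectangular steel instrument dish, 100 x 200 x 35 mm; origin under its middle; a bystander
- stapler: grey and black desk stapler, 140 x 36 x 50 mm; origin under its middle; a bystander
There are look-alikes about, which are no part of the job. Leave any orange look-alike of the jar_a alone.

How it is judged:
By the outcome, as a careful person would: the job done as asked, in the order asked, and still so for the second after the job is handed in, with the robot touching nothing.
It also fails if it takes over 72 s, if anything falls off the work surface, if the arm or the gripper's body presses on something with over 40 N, if the wrist force passes 120 N, or if a joint passes its speed limit or range.

### The arm

A 6-joint arm with a two-finger parallel gripper is mounted at the origin on the work surface. World frame = base frame: x ahead of the robot, y to its left, z up, the work surface at z = 0. Lengths are in mm, angles in rad, forces in N, time in s.
With the tool pointing down it reaches from about 350 to 775 mm from the base axis. Payload 7.3 kg.
Tool frame: the origin (TCP) lies at the very end of the fingers, on their centre line; the grasp point (between the pads) lies 19 mm behind it; z points along the fingers, y is the line along which they close (so a half turn about z gives the same grasp; the last joint's range is limited). The gripper opens to 92 mm and grips with 3 to 60 N. Pads are 19 mm wide; open, the fingers measure 130 mm over their backs; the gripper's body (75 mm by 190 mm) begins 47 mm behind the grasp point.
Start: joints at [-1.287, 0.342, 1.524, -0, 1.275, -0.146], TCP at [218.786, -477.263, 197.641] pointing down, gripper open.
Joint ranges: [-2.53, 2.53], [-0.77, 2.02], [0.04, 2.7], [-1, 4.14], [0.28, 2.66], [-3.11, 3.11]. Speed limits (rad/s): [2.57, 2.57, 3.14, 3.14, 3.14, 3.14].

### API

Orientations are given as [roll, pitch, yaw] about the fixed x, y, z axes, in that order (R = Rz(yaw) Ry(pitch) Rx(roll)).
In Python, from plant import bot gives the robot as it stands.
- The arm moves only by the tool jog_arm, never from a script. Its argument "targets" is a list of rows, each an object with "xyz": the shift along the tool's x, y, z as a fraction of full scale, a list of three; "spin": the turn about the tool's z as a fraction of full scale. In form: [{"xyz": [x, y, z], "spin": spin}, ...]. A call has exactly 10 rows; each row shifts and turns the commanded pose from where the row before left it, along the tool's axes as they then stand; what a row does not reach is not made up. Full scale, the value 1, is 80 mm for a shift and 0.1 rad for a turn. A row lasts 1/8 s, in which the tool goes at most 62.5 mm and 10.7 degrees, less where a joint would pass 70% of its speed; a pose out of reach is approached as far as the arm can. A call with a number of a shift or a turn outside -1 to 1 is refused whole. A call with a gripper value outside its range is refused whole. "gripper" is the opening in per cent of the stroke, from 0 (shut) to 100 (fully open), set as the call begins (left out, the last holds). The fingers move at their own pace and stop on an object; the grip force is fixed at half the most. Time passes only in rows, so rows that do not move let the fingers close, or fill a call up. It gives the time, the measured TCP pose, the force, the opening and the grip force at its end, in the units of the state.
- bot.get_obs(): the state, without advancing time (a new reading comes with each control period).
- bot.capture(name): name is "side" or "top"; returns the picture (384x512x3 uint8, blue, green, red); there is no depth.
- bot.get_calibration(name): a dict with "vfov" (degrees; the focal length in pixels is half the picture's height over the tangent of half this angle, whatever the lens; pixels are square), "cx", "cy" (the principal point, pixels), "eye" and "rotation" of the camera in the world. Camera axes: x right, y down, z forward; pixel columns grow to the right and rows downward; lengths in mm; the calibration is good to about 2 mm. A picture is of the moment at which its call begins. get_calibration takes no time and is no camera call.
- bot.close_job(): hands the job in; it is judged then, once.
The state is a dict: "time": time; "joint_positions": joint angles; "dq": joint speeds; "tau": joint torques, N m; "tool_pos": TCP position; "tcp_rot": TCP orientation; "contact_force": force on the tool from outside, world axes, zero at the start; "moment": the same for the moment, N m; "grip_width": finger opening in mm; "finger_force": force on a finger pad.
Only numpy, scipy, OpenCV 4.12 (cv2) and the standard library are available. Lean on these libraries where they do the work, as an engineer would, in place of code of your own. Each camera call takes 0.05 s, during which the arm holds its last target. There are 200 camera calls.

## Working session

There is one attempt and no reset: what is moved stays moved. The work goes in short steps, Python scripts to look and compute and a tool call to move; the robot and the scene stay as the last step left them, time stands still between calls to the robot, and variables do not carry over. Pictures are saved under pics/ and viewed, at most 10 in all, crops included, and the job is handed in when it is done.

Besides the shell and the picture viewer there is one more tool, called after "Request:" in YAML: its name, and indented under it one key for each argument. jog_arm: Moves the arm, as the interface text tells. Shift numbers are shares of 80 mm and turn numbers shares of 0.1 rad, none past 1 either way. Its arguments: {"type":"object","properties":{"targets":{"type":"array","items":{"type":"object","properties":{"xyz":{"type":"array","items":{"type":"number"}},"spin":{"type":"number"}}}},"gripper":{"type":"number"}},"required":["targets"]}

```bash
mkdir -p pics; python3 - <<'E'
from plant import bot
import cv2
for n in("top","side"):
    cv2.imwrite(f"pics/{n}0.png",bot.capture(n)); c=bot.get_calibration(n); print(n,c)
o=bot.get_obs();print(o)
E
```

```text
top {'vfov': 43.78265105689567, 'cx': 261.9045943163069, 'cy': 201.92166684738962, 'eye': array([ 337.62069537,   29.61093757, 1714.01013419]), 'rotation': array([-3.02480929,  0.00306857, -1.58141651])}
side {'vfov': 56.03332104158171, 'cx': 254.70951784056777, 'cy': 192.6791539902764, 'eye': array([ 470.72608705, -720.47604297,  689.17128226]), 'rotation': array([-2.24237311, -0.01234415, -0.07831399])}
{'time': 0.1, 'joint_positions': array([-1.28698413e+00,  3.42652516e-01,  1.52491127e+00,  3.77019428e-05,
        1.27541972e+00, -1.45976062e-01]), 'dq': array([-0.00020935, -0.00409306, -0.00259778,  0.00152362,  0.00101581,
        0.00040434]), 'tau': array([ 1.25245693e-03, -4.32006383e+01, -2.44694960e+01,  7.19551393e-02,
        5.26176696e-02, -6.50677021e-05]), 'tool_pos': array([ 218.68519719, -476.84243481,  197.01833908]), 'tcp_rot': array([-3.14022184e+00, -2.37981422e-04,  4.29777091e-01]), 'contact_force': array([ 1.17474829, -0.37473696, -0.63464907]), 'moment': array([-0.00945294,  0.0298259 ,  0.01591655]), 'finger_force': 0.0, 'grip_width': 91.78528475159649}
```

View pics/top0.png

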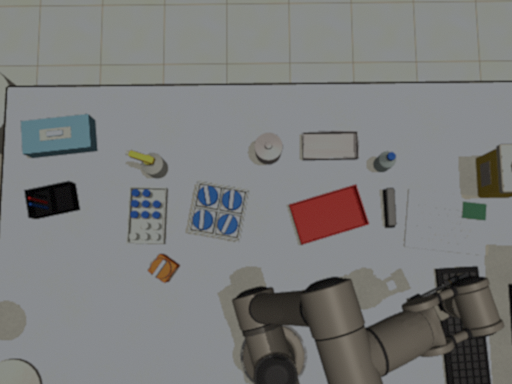

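View pics/side0.png

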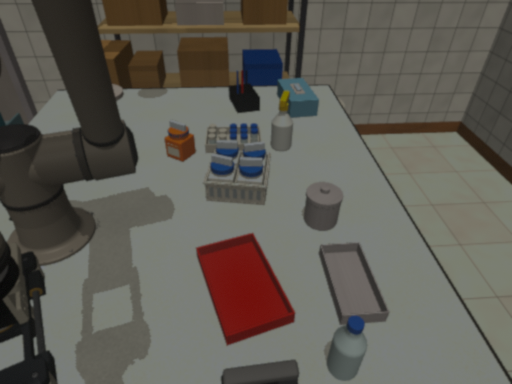

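The top picture shows four blue lids in the white crate at (207,196), (232,200), (203,219) and (227,224), and the tray at (328,215). The possible look-alikes are the orange jar at (163,268) and the vial caps at (145,205), and I'm leaving both alone. The side picture agrees. Next I'll measure and take a close crop.

```bash
cat > h.py <<'E'
import numpy as np, cv2
from scipy.spatial.transform import Rotation as Ro
from plant import bot
def ray(n,p,z):
    c=bot.get_calibration(n); f=192/np.tan(np.radians(c["vfov"]/2))
    d=Ro.from_euler("xyz",c["rotation"]).apply([(p[0]-c["cx"])/f,(p[1]-c["cy"])/f,1])
    return c["eye"]+d*(z-c["eye"][2])/d[2]
def proj(n,P):
    c=bot.get_calibration(n); f=192/np.tan(np.radians(c["vfov"]/2))
    q=Ro.from_euler("xyz",c["rotation"]).inv().apply(np.array(P)-c["eye"])
    return q[:2]/q[2]*f+[c["cx"],c["cy"]]
E
python3 - <<'E'
from h import *
im=cv2.imread("pics/top0.png"); hsv=cv2.cvtColor(im,cv2.COLOR_BGR2HSV)
def comps(m,amin):
    n,l,s,c=cv2.connectedComponentsWithStats(m); return [(s[i],c[i],(l==i)) for i in range(1,n) if s[i][4]>=amin]
red=cv2.inRange(hsv,(0,150,60),(6,255,255))|cv2.inRange(hsv,(174,150,60),(180,255,255))
s,c,m=max(comps(red,500),key=lambda t:t[0][4])
pts=np.argwhere(m)[:,::-1].astype(np.float32)
r=cv2.minAreaRect(pts); b=cv2.boxPoints(r); w=np.array([ray("top",p,20)[:2] for p in b])
print("tray",w.mean(0),w, np.linalg.norm(np.roll(w,-1,0)-w,axis=1))
blue=cv2.inRange(hsv,(100,130,50),(125,255,255)); blue[:, :185]=0; blue[:,255:]=0; blue[:180]=0; blue[240:]=0
# lids: join halves
big=cv2.morphologyEx(blue,cv2.MORPH_CLOSE,np.ones((5,5)))
for s,c,m in comps(big,60):
    p=np.argwhere(m)[:,::-1].astype(np.float32); (u,v),R=cv2.minEnclosingCircle(p)
    hull=np.zeros_like(blue); cv2.fillConvexPoly(hull,cv2.convexHull(p.astype(np.int32)),1)
    inn=(hull>0)&(hsv[...,1]<110)
    q=np.argwhere(inn)[:,::-1].astype(np.float32)
    wl=ray("top",(u,v),106); W=np.array([ray("top",t,132)[:2] for t in q])
    d=np.linalg.svd(W-W.mean(0))[2][0]
    print("lid",s[4],(u,v),"R",R,"centre",wl[:2].round(1),"bar",W.mean(0).round(1),"ang",np.arctan2(d[1],d[0]).round(2),len(q))
# crate: white-ish outline
cv2.imwrite("pics/crop.png",cv2.resize(im[170:250,175:265],None,fx=8,fy=7,interpolation=cv2.INTER_CUBIC)[:, :800])
E
```

```text
tray [ 490.69247441 -203.05751327] [[ 524.3580055   -64.38126638]
 [ 594.9104488  -303.60253791]
 [ 456.38216883 -340.68969694]
 [ 387.11927452 -103.55655184]] [249.40822763 143.40690959 247.041448   142.72060913]
lid 101 (211.0, 194.5) R 8.732224464416504 centre [553.6 205.1] bar [544.1 196.4] ang 2.85 4
lid 76 (203.5, 196.0) R 8.139510154724121 centre [548.7 230.6] bar [540.9 231.2] ang -1.47 3<stdin>:19: RuntimeWarning: Mean of empty slice.
  ret = ret.dtype.type(ret / rcount)
Traceback (most recent call last):
numpy.linalg.LinAlgError: 1-dimensional array given. Array must be at least two-dimensional
```

```bash
cat > lids.py <<'E'
from h import *
def lids(im,cs=((207,196),(232,200),(203,219),(227,224))):
    big=cv2.resize(im,None,fx=4,fy=4,interpolation=cv2.INTER_CUBIC); hsv=cv2.cvtColor(big,cv2.COLOR_BGR2HSV)
    blue=cv2.inRange(hsv,(100,120,40),(125,255,255))
    out=[]
    for c in cs:
        disk=np.zeros_like(blue); cv2.circle(disk,(int(c[0]*4+1.5),int(c[1]*4+1.5)),48,255,-1)
        p=np.argwhere((blue&disk)>0)[:,::-1].astype(np.float32)
        h=cv2.convexHull(p); e=cv2.fitEllipse(h)
        m=np.zeros_like(blue); cv2.fillConvexPoly(m,h.astype(np.int32),255)
        m=cv2.bitwise_and(m,cv2.bitwise_not(blue)); n,l,s,_=cv2.connectedComponentsWithStats(m)
        i=1+np.argmax(s[1:,4]); q=np.argwhere(l==i)[:,::-1].astype(np.float32)
        f=lambda t,z: ray("top",((t[0]-1.5)/4,(t[1]-1.5)/4),z)[:2]
        W=np.array([f(t,132) for t in q]); r=cv2.minAreaRect(W.astype(np.float32))
        w,V=np.linalg.eigh(np.cov(W.T)); d=V[:,1]
        L=np.array([f(t,100) for t in h[:,0]]); (cx,cy),R=cv2.minEnclosingCircle(L.astype(np.float32))
        print("lid",f(e[0],104).round(1),"diam",2*R,"| bar",W.mean(0).round(1),np.array(r[1]).round(0),"ang",round(float(np.arctan(d[1]/d[0])),3))
E
python3 - <<'E'
from lids import *
im=cv2.imread("pics/top0.png"); lids(im)
cv2.imwrite("pics/crop.png",cv2.resize(im[170:250,175:265],None,fx=7,fy=7,interpolation=cv2.INTER_CUBIC))
E
```

```text
lid [551.3 217.6] diam 67.6521987915039 | bar [547.  216.4] [62. 19.] ang 0.168Traceback (most recent call last):
  File "<stdin>", line 2, in <module>
  File "lids.py", line 14, in lids
    W=np.array([f(t,132) for t in q]); r=cv2.minAreaRect(W.astype(np.float32))
                ~^^^^^^^
  File "lids.py", line 13, in <lambda>
    f=lambda t,z: ray("top",((t[0]-1.5)/4,(t[1]-1.5)/4),z)[:2]
                  ~~~^^^^^^^^^^^^^^^^^^^^^^^^^^^^^^^^^^^^^
  File "h.py", line 5, in ray
    c=bot.get_calibration(n); f=192/np.tan(np.radians(c["vfov"]/2))
ValueError: time passes only in moves, steps and waits
```

Calibration was called too often, so I'll cache it.

```bash
sed -i 's/^def ray/import functools\ncal=functools.cache(bot.get_calibration)\ndef ray/; s/c=bot.get_calibration(n)/c=cal(n)/' h.py
cat > t.py <<'E'
from lids import *
im=cv2.imread("pics/top0.png")
cv2.imwrite("pics/crop.png",cv2.resize(im[170:250,175:265],None,fx=7,fy=7,interpolation=cv2.INTER_CUBIC))
lids(im)
E
python3 t.py
```

```text
lid [551.3 217.6] diam 67.6521987915039 | bar [547.  216.4] [62. 19.] ang 0.168
lid [535.5 135.4] diam 66.32881927490234 | bar [532.5 135.3] [20. 61.] ang -0.112
lid [468.9 234.6] diam 66.90122985839844 | bar [466.8 234.2] [20. 62.] ang -0.081
lid [453.1 150.9] diam 65.82054901123047 | bar [452.5 150.8] [19. 61.] ang -0.443
```

View pics/crop.png

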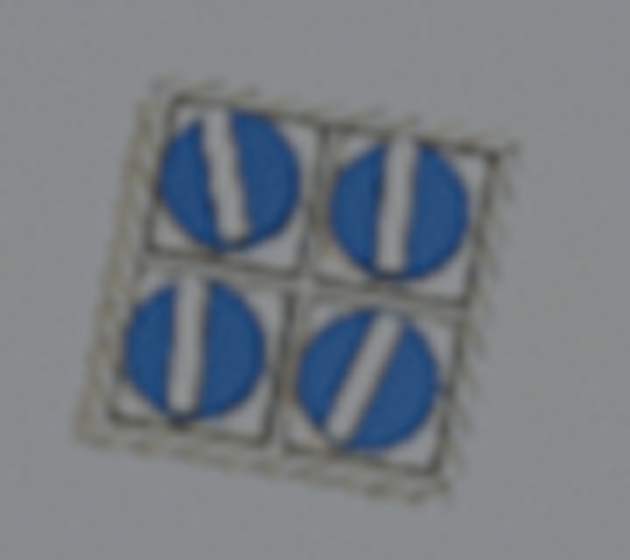

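The close crop confirms four blue-lidded jars with pale bars in the white crate; the orange one isn't among them. I'll write a small planner that gives shifts in tool axes.

```bash
cat > plan.py <<'E'
# usage: plan.py x,y,z,yaw,n ...   prints 10-row calls in tool axes / full-scale units from the measured pose
import sys, json
from h import *
o=bot.get_obs(); p=np.array(o["tool_pos"]); yaw=o["tcp_rot"][2]
print(round(o["time"],2),p.round(1),np.round(o["tcp_rot"],3),"F",o["contact_force"].round(1),"M",o["moment"].round(3),"w",round(o["grip_width"],1),"j6",round(o["joint_positions"][5],2))
rows=[]
for a in sys.argv[1:]:
    x,y,z,t,n=map(float,a.split(",")); n=int(n); P=np.array([x,y,z]); D=t-yaw
    D=(D+np.pi)%(2*np.pi)-np.pi if abs(D)>np.pi+.3 else D
    for k in range(n):
        R=Ro.from_euler("xyz",[np.pi,0,yaw]); step=(P-p)/(n-k)
        s=np.round(R.inv().apply(step)/80,2); sp=np.round(-D/(n-k)/.1,2)
        p=p+R.apply(s*80); yaw-=sp*.1; D+=sp*.1
        rows.append({"xyz":[float(v)+0. for v in s],"spin":float(sp)})
        if max(abs(s))>.78 or abs(sp)>1: print("TOO FAST")
while len(rows)%10: rows.append({"xyz":[0,0,0],"spin":0})
for i in range(0,len(rows),10): print(json.dumps(rows[i:i+10]))
E
python3 plan.py 452.8,150.8,155,2.70,24 452.8,150.8,155,2.70,1
```

```text
0.1 [ 218.7 -476.8  197. ] [-3.14 -0.    0.43] F [ 1.2 -0.4 -0.6] M [-0.009  0.03   0.016] w 91.8 j6 -0.15
[{"xyz": [0.25, -0.25, 0.02], "spin": -0.95}, {"xyz": [0.27, -0.22, 0.02], "spin": -0.95}, {"xyz": [0.29, -0.2, 0.02], "spin": -0.95}, {"xyz": [0.31, -0.17, 0.02], "spin": -0.95}, {"xyz": [0.32, -0.14, 0.02], "spin": -0.95}, {"xyz": [0.33, -0.11, 0.02], "spin": -0.94}, {"xyz": [0.34, -0.07, 0.02], "spin": -0.95}, {"xyz": [0.35, -0.04, 0.02], "spin": -0.94}, {"xyz": [0.35, -0.01, 0.02], "spin": -0.95}, {"xyz": [0.35, 0.02, 0.02], "spin": -0.94}]
[{"xyz": [0.34, 0.06, 0.02], "spin": -0.95}, {"xyz": [0.34, 0.09, 0.02], "spin": -0.94}, {"xyz": [0.33, 0.12, 0.02], "spin": -0.95}, {"xyz": [0.31, 0.15, 0.02], "spin": -0.94}, {"xyz": [0.3, 0.18, 0.02], "spin": -0.95}, {"xyz": [0.28, 0.21, 0.03], "spin": -0.94}, {"xyz": [0.26, 0.23, 0.02], "spin": -0.95}, {"xyz": [0.24, 0.26, 0.03], "spin": -0.94}, {"xyz": [0.21, 0.28, 0.02], "spin": -0.95}, {"xyz": [0.18, 0.29, 0.03], "spin": -0.94}]
[{"xyz": [0.15, 0.31, 0.02], "spin": -0.95}, {"xyz": [0.13, 0.32, 0.03], "spin": -0.94}, {"xyz": [0.09, 0.33, 0.02], "spin": -0.95}, {"xyz": [0.06, 0.35, 0.03], "spin": -0.94}, {"xyz": [0.0, 0.0, 0.0], "spin": -0.0}, {"xyz": [0, 0, 0], "spin": 0}, {"xyz": [0, 0, 0], "spin": 0}, {"xyz": [0, 0, 0], "spin": 0}, {"xyz": [0, 0, 0], "spin": 0}, {"xyz": [0, 0, 0], "spin": 0}]
```

Request:
jog_arm:
  targets:
    - {"xyz": [0.25,-0.25,0.02],"spin": -0.95}
    - {"xyz": [0.27,-0.22,0.02],"spin": -0.95}
    - {"xyz": [0.29,-0.2,0.02],"spin": -0.95}
    - {"xyz": [0.31,-0.17,0.02],"spin": -0.95}
    - {"xyz": [0.32,-0.14,0.02],"spin": -0.95}
    - {"xyz": [0.33,-0.11,0.02],"spin": -0.94}
    - {"xyz": [0.34,-0.07,0.02],"spin": -0.95}
    - {"xyz": [0.35,-0.04,0.02],"spin": -0.94}
    - {"xyz": [0.35,-0.01,0.02],"spin": -0.95}
    - {"xyz": [0.35,0.02,0.02],"spin": -0.94}
  gripper: 45

```text
time: 1.35
tool_pos: [316.2, -213.3, 181.4]
tcp_rot: [-3.141, -0.0, 1.38]
contact_force: [1.0, -0.5, -0.5]
grip_width: 41.0
finger_force: 0.0
```

Request:
jog_arm:
  targets:
    - {"xyz": [0.34,0.06,0.02],"spin": -0.95}
    - {"xyz": [0.34,0.09,0.02],"spin": -0.94}
    - {"xyz": [0.33,0.12,0.02],"spin": -0.95}
    - {"xyz": [0.31,0.15,0.02],"spin": -0.94}
    - {"xyz": [0.3,0.18,0.02],"spin": -0.95}
    - {"xyz": [0.28,0.21,0.03],"spin": -0.94}
    - {"xyz": [0.26,0.23,0.02],"spin": -0.95}
    - {"xyz": [0.24,0.26,0.03],"spin": -0.94}
    - {"xyz": [0.21,0.28,0.02],"spin": -0.95}
    - {"xyz": [0.18,0.29,0.03],"spin": -0.94}

```text
time: 2.6
tool_pos: [414.2, 47.6, 163.0]
tcp_rot: [-3.141, -0.0, 2.325]
contact_force: [-0.4, -0.6, 0.3]
grip_width: 41.2
finger_force: 0.0
```

Request:
jog_arm:
  targets:
    - {"xyz": [0.15,0.31,0.02],"spin": -0.95}
    - {"xyz": [0.13,0.32,0.03],"spin": -0.94}
    - {"xyz": [0.09,0.33,0.02],"spin": -0.95}
    - {"xyz": [0.06,0.35,0.03],"spin": -0.94}
    - {"xyz": [0,0,0],"spin": 0}
    - {"xyz": [0,0,0],"spin": 0}
    - {"xyz": [0,0,0],"spin": 0}
    - {"xyz": [0,0,0],"spin": 0}
    - {"xyz": [0,0,0],"spin": 0}
    - {"xyz": [0,0,0],"spin": 0}

```text
time: 3.85
tool_pos: [453.2, 150.3, 155.3]
tcp_rot: [-3.142, 0.0, 2.699]
contact_force: [0.5, -0.2, -0.4]
grip_width: 41.4
finger_force: 0.0
```

```bash
python3 plan.py 452.8,150.8,112,2.70,6; python3 - <<'E'
from h import *
cv2.imwrite("pics/s1.png",cv2.resize(bot.capture("side")[80:240,140:340],None,fx=4,fy=3.7))
E
```

```text
3.85 [453.2 150.3 155.3] [-3.142  0.     2.699] F [ 0.5 -0.2 -0.4] M [ 0.03  -0.146 -0.037] w 41.4 j6 -0.97
[{"xyz": [0.0, 0.0, 0.09], "spin": -0.0}, {"xyz": [0.0, 0.0, 0.09], "spin": -0.0}, {"xyz": [0.0, 0.0, 0.09], "spin": -0.0}, {"xyz": [0.0, 0.0, 0.09], "spin": -0.0}, {"xyz": [0.0, 0.0, 0.09], "spin": -0.0}, {"xyz": [0.01, 0.0, 0.09], "spin": -0.01}, {"xyz": [0, 0, 0], "spin": 0}, {"xyz": [0, 0, 0], "spin": 0}, {"xyz": [0, 0, 0], "spin": 0}, {"xyz": [0, 0, 0], "spin": 0}]
```

View pics/s1.png

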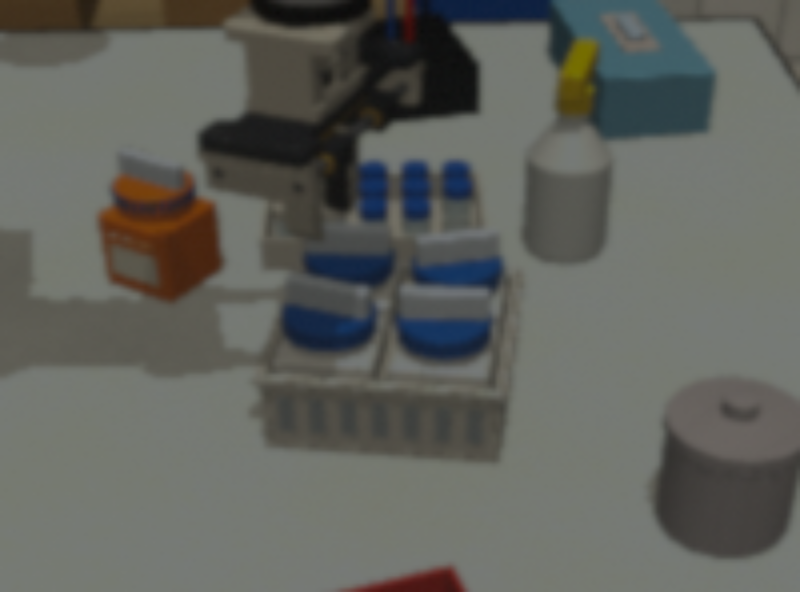

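The side view shows the gripper over the left half of the crate, with the fingertip near crop (320,220) and the near-left bar at (325,298). I'll check those against projections.

```bash
python3 - <<'E'
from h import *
for P in [(453,150,155),(453,151,132),(468,234,132),(534,135,132),(549,217,132),(490,-203,20)]:
    q=proj("side",P); print(P,q.round(1),((q-[140,80])*[4,3.7]).round(0))
E
```

```text
(453, 150, 155) [221.7 149.2] [327. 256.]
(453, 151, 132) [222.1 155.9] [328. 281.]
(468, 234, 132) [226.8 140.9] [347. 225.]
(534, 135, 132) [250.9 158.1] [444. 289.]
(549, 217, 132) [254. 143.] [456. 233.]
(490, -203, 20) [241.7 281.3] [407. 745.]
```

```bash
python3 - <<'E'
from h import *
s=bot.capture("side"); t=bot.capture("top")
cv2.imwrite("pics/side2.png",s); cv2.imwrite("pics/top2.png",t)
def c(im,n,u,v):
    im=im.copy(); a=cv2.resize(im[v:v+80,u:u+66],None,fx=6,fy=6,interpolation=cv2.INTER_CUBIC)
    for P,col in [((453,150,155),(0,0,255)),((453,151,132),(0,255,0)),((444,132,155),(255,0,255)),((462,168,155),(255,0,255))]:
        q=(proj(n,P)-[u,v]+.5)*6; cv2.circle(a,tuple(int(x) for x in q),4,col,-1)
    return cv2.convertScaleAbs(a,alpha=1.5)
cv2.imwrite("pics/c2.png",np.hstack([c(s,"side",190,100),c(t,"top",190,180)]))
E
```

```text
(no output)
```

View pics/c2.png

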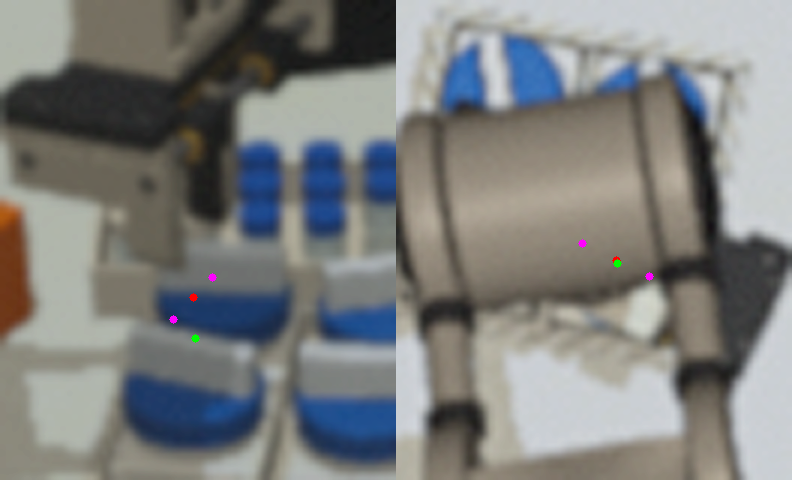

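```bash
python3 - <<'E'
from h import *
t=cv2.imread("pics/top0.png"); s=cv2.imread("pics/side0.png")
print("base",proj("top",(0,0,0)),proj("top",(0,0,100)),proj("side",(0,0,0)))
R=Ro.from_euler("xyz",[np.pi,0,.43]); T=np.array([218.7,-476.8,197])
pts=[T+R.apply(d) for d in [(0,0,0),(0,55,0),(0,-55,0),(0,0,-66),(0,95,-66),(0,-95,-66)]]
for n in("top","side"): print(n,[proj(n,P).round(0).tolist() for P in pts])
def c(im,n,u,v):
    a=cv2.resize(im[v:v+130,u:u+130],None,fx=3,fy=3,interpolation=cv2.INTER_CUBIC); a=cv2.convertScaleAbs(a,alpha=1.8)
    for i,P in enumerate(pts):
        q=(proj(n,P)-[u,v]+.5)*3; cv2.circle(a,tuple(int(x) for x in q),2,(0,0,255) if i<3 else (0,255,0),-1)
    return a
cv2.imwrite("pics/c3.png",np.hstack([c(t,"top",360,220),c(s,"side",0,254)]))
E
```

```text
base [272.95399463 355.55917031] [273.56206613 361.7573629 ] [ 53.56955151 234.24820378]
top [[426.0, 295.0], [442.0, 287.0], [410.0, 302.0], [433.0, 296.0], [462.0, 283.0], [405.0, 310.0]]
side [[46.0, 376.0], [51.0, 417.0], [43.0, 342.0], [28.0, 351.0], [33.0, 429.0], [24.0, 293.0]]
```

View pics/c3.png

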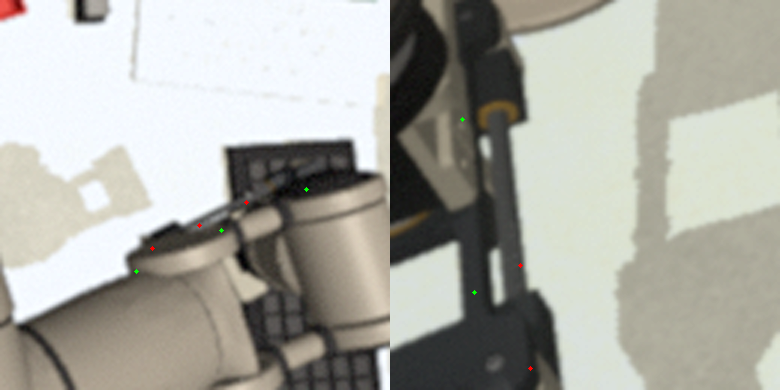

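```bash
python3 - <<'E'
from h import *
R=Ro.from_euler("xyz",[np.pi,0,2.7]); T=np.array([453.2,150.3,155.3])
for z in (-66,-110,-150):
  print(z,[(n,[(dx,dy,*proj(n,T+R.apply((dx,dy,z))).round(1)) for dx in(-37.5,37.5) for dy in (-95,95)]) for n in("top","side")])
t=cv2.imread("pics/top2.png"); s=cv2.imread("pics/side2.png")
a=cv2.resize(t[190:270,185:285],None,fx=5,fy=5,interpolation=cv2.INTER_CUBIC)
b=cv2.resize(s[80:160,170:230],None,fx=5,fy=5,interpolation=cv2.INTER_CUBIC)
def d(a,n,u,v):
  for z,c in((0,(0,0,255)),(-66,(0,255,0)),(-110,(255,0,255))):
    for dx,dy in ((-37.5,-95),(37.5,-95),(37.5,95),(-37.5,95)) if z else ((0,-20.5),(0,20.5),(0,0)):
      q=(proj(n,T+R.apply((dx,dy,z)))-[u,v]+.5)*5; cv2.circle(a,tuple(int(x) for x in q),3,c,-1)
a=cv2.convertScaleAbs(a,alpha=1.6);b=cv2.convertScaleAbs(b,alpha=1.6)
d(a,"top",185,190);d(b,"side",170,80)
cv2.imwrite("pics/c4.png",np.hstack([a,b]))
E
```

```text
-66 [('top', [(-37.5, -95, np.float64(257.0), np.float64(223.0)), (-37.5, 95, np.float64(202.2), np.float64(197.9)), (37.5, -95, np.float64(246.9), np.float64(244.9)), (37.5, 95, np.float64(191.9), np.float64(219.4))]), ('side', [(-37.5, -95, np.float64(218.2), np.float64(147.9)), (-37.5, 95, np.float64(246.8), np.float64(115.4)), (37.5, -95, np.float64(191.2), np.float64(142.0)), (37.5, 95, np.float64(222.8), np.float64(111.0))])]
-110 [('top', [(-37.5, -95, np.float64(256.8), np.float64(222.0)), (-37.5, 95, np.float64(200.4), np.float64(196.1)), (37.5, -95, np.float64(246.4), np.float64(244.5)), (37.5, 95, np.float64(189.8), np.float64(218.3))]), ('side', [(-37.5, -95, np.float64(217.2), np.float64(132.0)), (-37.5, 95, np.float64(246.8), np.float64(100.9)), (37.5, -95, np.float64(189.4), np.float64(126.4)), (37.5, 95, np.float64(222.2), np.float64(96.6))])]
-150 [('top', [(-37.5, -95, np.float64(256.6), np.float64(220.9)), (-37.5, 95, np.float64(198.6), np.float64(194.3)), (37.5, -95, np.float64(245.9), np.float64(244.1)), (37.5, 95, np.float64(187.7), np.float64(217.2))]), ('side', [(-37.5, -95, np.float64(216.3), np.float64(116.7)), (-37.5, 95, np.float64(246.8), np.float64(87.0)), (37.5, -95, np.float64(187.7), np.float64(111.3)), (37.5, 95, np.float64(221.5), np.float64(82.9))])]
```

View pics/c4.png

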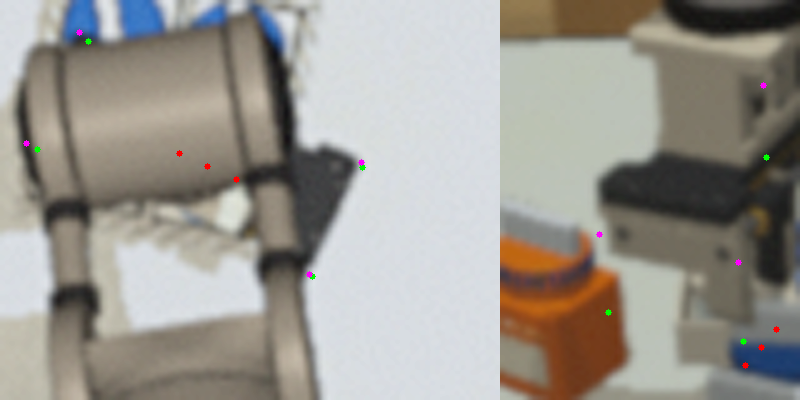

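The top view matches the gripper footprint in xy. In the side view the fingertips look about 30 mm higher than reported. I'll descend to the nominal height and let the grip width decide.

Request:
jog_arm:
  targets:
    - {"xyz": [0,0,0.11],"spin": 0}
    - {"xyz": [0,0,0.11],"spin": 0}
    - {"xyz": [0,0,0.11],"spin": 0}
    - {"xyz": [0,0,0.11],"spin": 0}
    - {"xyz": [0,0,0.1],"spin": 0}
    - {"xyz": [0,0,0],"spin": 0}
    - {"xyz": [0,0,0],"spin": 0}
    - {"xyz": [0,0,0],"spin": 0}
    - {"xyz": [0,0,0],"spin": 0}
    - {"xyz": [0,0,0],"spin": 0}

```text
time: 5.25
tool_pos: [453.3, 150.5, 112.1]
tcp_rot: [3.141, 0.0, 2.7]
contact_force: [0.0, 0.7, 0.1]
grip_width: 41.7
finger_force: 0.0
```

Request:
jog_arm:
  targets:
    - {"xyz": [0,0,0],"spin": 0}
    - {"xyz": [0,0,0],"spin": 0}
    - {"xyz": [0,0,0],"spin": 0}
    - {"xyz": [0,0,0],"spin": 0}
    - {"xyz": [0,0,0],"spin": 0}
    - {"xyz": [0,0,0],"spin": 0}
    - {"xyz": [0,0,0],"spin": 0}
    - {"xyz": [0,0,0],"spin": 0}
    - {"xyz": [0,0,0],"spin": 0}
    - {"xyz": [0,0,0],"spin": 0}
  gripper: 0

```text
time: 6.5
tool_pos: [453.2, 150.5, 112.0]
tcp_rot: [-3.142, 0.0, 2.7]
contact_force: [0.0, -0.1, -1.1]
grip_width: 0.8
finger_force: 0.0
```

```bash
python3 plan.py
```

```text
6.5 [453.2 150.5 112. ] [-3.142  0.     2.7  ] F [ 0.  -0.1 -1.1] M [ 0.082 -0.174 -0.022] w 0.8 j6 -0.97
```

The fingers shut on nothing, so the tips really are more than 20 mm higher than reported. I'll reopen, go 24 mm lower, which that margin makes safe, and measure in the side view.

Request:
jog_arm:
  targets:
    - {"xyz": [0,0,0],"spin": 0}
    - {"xyz": [0,0,0],"spin": 0}
    - {"xyz": [0,0,0],"spin": 0}
    - {"xyz": [0,0,0],"spin": 0}
    - {"xyz": [0,0,0.1],"spin": 0}
    - {"xyz": [0,0,0.1],"spin": 0}
    - {"xyz": [0,0,0.1],"spin": 0}
    - {"xyz": [0,0,0],"spin": 0}
    - {"xyz": [0,0,0],"spin": 0}
    - {"xyz": [0,0,0],"spin": 0}
  gripper: 45

```text
time: 7.75
tool_pos: [453.4, 150.5, 88.2]
tcp_rot: [3.141, 0.001, 2.7]
contact_force: [-0.1, 0.0, 0.2]
grip_width: 41.3
finger_force: 0.0
```

```bash
python3 plan.py; python3 - <<'E'
from h import *
s=bot.capture("side"); cv2.imwrite("pics/side3.png",s)
o=bot.get_obs(); T=o["tool_pos"]; R=Ro.from_euler("xyz",o["tcp_rot"]); h=o["grip_width"]/2
u,v=185,100
a=cv2.convertScaleAbs(cv2.resize(s[v:v+75,u:u+90],None,fx=8,fy=8,interpolation=cv2.INTER_CUBIC),alpha=1.6)
for dz,c in((0,(0,0,255)),(30,(255,0,255))):
  for dy in(-h,h):
    q=(proj("side",T+R.apply((0,dy,-dz)))-[u,v]+.5)*8; cv2.circle(a,tuple(int(x) for x in q),3,c,-1)
cv2.imwrite("pics/c5.png",a)
E
```

```text
7.75 [453.4 150.5  88.2] [3.141e+00 1.000e-03 2.700e+00] F [-0.1  0.   0.2] M [ 0.058 -0.137 -0.051] w 41.3 j6 -0.97
```

View pics/c5.png

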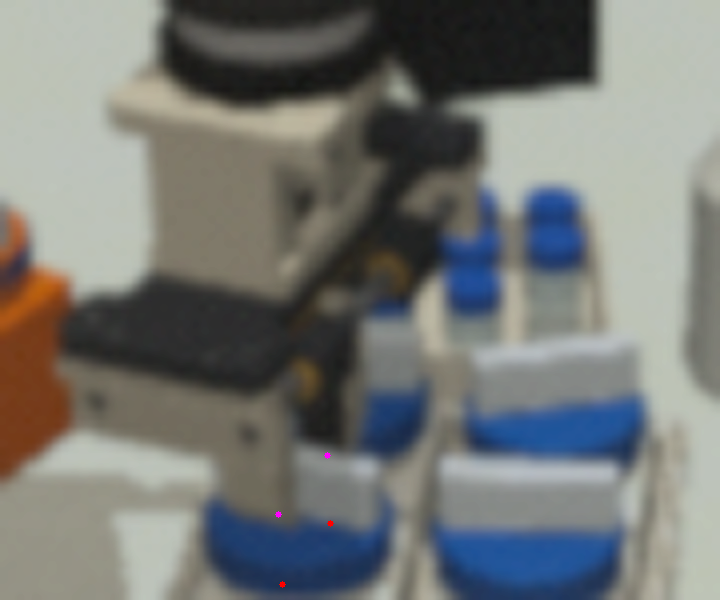

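The fingertips at about (258,515) match an offset of about 30 mm, and they straddle the near-left bar. I'll drop 5 mm more, close and feel.

Request:
jog_arm:
  targets:
    - {"xyz": [0,0,0.06],"spin": 0}
    - {"xyz": [0,0,0],"spin": 0}
    - {"xyz": [0,0,0],"spin": 0}
    - {"xyz": [0,0,0],"spin": 0}
    - {"xyz": [0,0,0],"spin": 0}
    - {"xyz": [0,0,0],"spin": 0}
    - {"xyz": [0,0,0],"spin": 0}
    - {"xyz": [0,0,0],"spin": 0}
    - {"xyz": [0,0,0],"spin": 0}
    - {"xyz": [0,0,0],"spin": 0}
  gripper: 0

```text
time: 9.05
tool_pos: [453.1, 150.4, 83.1]
tcp_rot: [-3.141, -0.0, 2.7]
contact_force: [-0.3, 0.8, -3.7]
grip_width: 11.7
finger_force: 30.0
```

```bash
python3 plan.py
```

```text
9.05 [453.1 150.4  83.1] [-3.141 -0.     2.7  ] F [-0.3  0.8 -3.7] M [ 0.021 -0.186  0.013] w 11.7 j6 -0.97
```

Request:
jog_arm:
  targets:
    - {"xyz": [0,0,0],"spin": 0.4}
    - {"xyz": [0,0,0],"spin": 0.4}
    - {"xyz": [0,0,0],"spin": 0.4}
    - {"xyz": [0,0,0],"spin": 0.3}
    - {"xyz": [0,0,0],"spin": 0}
    - {"xyz": [0,0,0],"spin": 0}
    - {"xyz": [0,0,0],"spin": 0}
    - {"xyz": [0,0,0],"spin": 0}
    - {"xyz": [0,0,0],"spin": 0}
    - {"xyz": [0,0,0],"spin": 0}

```text
time: 10.3
tool_pos: [453.3, 150.6, 83.3]
tcp_rot: [3.141, 0.0, 2.55]
contact_force: [1.4, 3.2, -3.3]
grip_width: 12.1
finger_force: 30.0
```

```bash
python3 plan.py
```

```text
10.3 [453.3 150.6  83.3] [3.141 0.    2.55 ] F [ 1.4  3.2 -3.3] M [ 0.694 -0.31   0.137] w 12.1 j6 -0.82
```

Request:
jog_arm:
  targets:
    - {"xyz": [0,0,0],"spin": 0.4}
    - {"xyz": [0,0,0],"spin": 0.4}
    - {"xyz": [0,0,0],"spin": 0.4}
    - {"xyz": [0,0,0],"spin": 0.3}
    - {"xyz": [0,0,0],"spin": 0}
    - {"xyz": [0,0,0],"spin": 0}
    - {"xyz": [0,0,0],"spin": 0}
    - {"xyz": [0,0,0],"spin": 0}
    - {"xyz": [0,0,0],"spin": 0}
    - {"xyz": [0,0,0],"spin": 0}

```text
time: 11.55
tool_pos: [453.2, 150.5, 83.2]
tcp_rot: [-3.142, 0.0, 2.4]
contact_force: [0.1, 2.3, -2.9]
grip_width: 11.5
finger_force: 30.0
```

```bash
python3 plan.py
```

```text
11.55 [453.2 150.5  83.2] [-3.142  0.     2.4  ] F [ 0.1  2.3 -2.9] M [ 0.746 -0.247  0.111] w 11.5 j6 -0.67
```

This lid is loose: it turns steadily at about 0.12 N m. I'll keep screwing it down.

Request:
jog_arm:
  targets:
    - {"xyz": [0,0,0],"spin": 0.4}
    - {"xyz": [0,0,0],"spin": 0.4}
    - {"xyz": [0,0,0],"spin": 0.4}
    - {"xyz": [0,0,0],"spin": 0.4}
    - {"xyz": [0,0,0],"spin": 0.4}
    - {"xyz": [0,0,0],"spin": 0.3}
    - {"xyz": [0,0,0],"spin": 0.2}
    - {"xyz": [0,0,0],"spin": 0}
    - {"xyz": [0,0,0],"spin": 0}
    - {"xyz": [0,0,0],"spin": 0}

```text
time: 12.8
tool_pos: [453.1, 150.5, 83.2]
tcp_rot: [-3.141, 0.0, 2.15]
contact_force: [0.4, 2.5, -2.5]
grip_width: 11.9
finger_force: 30.0
```

```bash
python3 plan.py
```

```text
12.8 [453.1 150.5  83.2] [-3.141  0.     2.15 ] F [ 0.4  2.5 -2.5] M [ 0.542 -0.122  0.05 ] w 11.9 j6 -0.42
```

Request:
jog_arm:
  targets:
    - {"xyz": [0,0,0],"spin": 0.4}
    - {"xyz": [0,0,0],"spin": 0.4}
    - {"xyz": [0,0,0],"spin": 0.4}
    - {"xyz": [0,0,0],"spin": 0.4}
    - {"xyz": [0,0,0],"spin": 0.4}
    - {"xyz": [0,0,0],"spin": 0.3}
    - {"xyz": [0,0,0],"spin": 0.2}
    - {"xyz": [0,0,0],"spin": 0}
    - {"xyz": [0,0,0],"spin": 0}
    - {"xyz": [0,0,0],"spin": 0}

```text
time: 14.05
tool_pos: [453.3, 150.4, 83.2]
tcp_rot: [3.141, 0.0, 1.9]
contact_force: [1.3, 0.4, -1.2]
grip_width: 13.6
finger_force: 35.0
```

```bash
python3 plan.py
```

```text
14.05 [453.3 150.4  83.2] [3.141 0.    1.9  ] F [ 1.3  0.4 -1.2] M [ 0.204 -0.273  0.946] w 13.6 j6 -0.17
```

Mz has risen to 0.95 N m, so the lid is firmly home. Next: back off slightly, lift, and carry the jar to the far tray slot.

```bash
python3 plan.py 453.2,150.5,83.2,2.05,2 453.2,150.5,175,2.05,7 454,146,175,2.05,1 457,125,175,2.07,1 503,-235,175,2.42,9 506.7,-257.7,175,2.42,2 506.7,-257.7,175,2.42,2 506.7,-257.7,95,2.42,6
```

```text
14.05 [453.3 150.4  83.2] [3.141 0.    1.9  ] F [ 1.3  0.4 -1.2] M [ 0.204 -0.273  0.946] w 13.6 j6 -0.17
[{"xyz": [0.0, 0.0, 0.0], "spin": -0.75}, {"xyz": [0.0, 0.0, 0.0], "spin": -0.75}, {"xyz": [0.0, 0.0, -0.16], "spin": 0.0}, {"xyz": [0.0, 0.0, -0.16], "spin": 0.0}, {"xyz": [0.0, 0.0, -0.17], "spin": 0.0}, {"xyz": [0.0, 0.0, -0.16], "spin": 0.0}, {"xyz": [0.0, 0.0, -0.17], "spin": 0.0}, {"xyz": [0.0, 0.0, -0.16], "spin": 0.0}, {"xyz": [0.0, 0.0, -0.17], "spin": 0.0}, {"xyz": [-0.05, -0.02, 0.0], "spin": 0.0}]
[{"xyz": [-0.25, -0.08, 0.0], "spin": -0.2}, {"xyz": [-0.47, -0.18, 0.0], "spin": -0.39}, {"xyz": [-0.46, -0.2, 0.0], "spin": -0.39}, {"xyz": [-0.45, -0.22, 0.0], "spin": -0.39}, {"xyz": [-0.45, -0.24, 0.0], "spin": -0.39}, {"xyz": [-0.44, -0.26, 0.0], "spin": -0.39}, {"xyz": [-0.42, -0.27, 0.0], "spin": -0.39}, {"xyz": [-0.42, -0.29, 0.0], "spin": -0.39}, {"xyz": [-0.4, -0.3, 0.0], "spin": -0.38}, {"xyz": [-0.39, -0.32, 0.0], "spin": -0.39}]
[{"xyz": [-0.11, -0.09, 0.0], "spin": 0.0}, {"xyz": [-0.11, -0.09, 0.0], "spin": 0.0}, {"xyz": [0.0, 0.0, 0.0], "spin": 0.0}, {"xyz": [0.0, 0.0, 0.0], "spin": 0.0}, {"xyz": [0.0, 0.0, 0.17], "spin": 0.0}, {"xyz": [0.0, 0.0, 0.17], "spin": 0.0}, {"xyz": [0.0, 0.0, 0.17], "spin": 0.0}, {"xyz": [0.0, 0.0, 0.16], "spin": 0.0}, {"xyz": [0.0, 0.0, 0.17], "spin": 0.0}, {"xyz": [0.0, 0.0, 0.16], "spin": 0.0}]
```

Request:
jog_arm:
  targets:
    - {"xyz": [0,0,0],"spin": -0.75}
    - {"xyz": [0,0,0],"spin": -0.75}
    - {"xyz": [0,0,-0.16],"spin": 0}
    - {"xyz": [0,0,-0.16],"spin": 0}
    - {"xyz": [0,0,-0.17],"spin": 0}
    - {"xyz": [0,0,-0.16],"spin": 0}
    - {"xyz": [0,0,-0.17],"spin": 0}
    - {"xyz": [0,0,-0.16],"spin": 0}
    - {"xyz": [0,0,-0.17],"spin": 0}
    - {"xyz": [-0.05,-0.02,0],"spin": 0}

```text
time: 15.3
tool_pos: [454.2, 146.4, 176.4]
tcp_rot: [3.139, 0.001, 2.05]
contact_force: [-0.6, 0.1, -3.1]
grip_width: 11.9
finger_force: 29.7
```

```bash
python3 plan.py; python3 - <<'E'
from h import *
cv2.imwrite("pics/s4.png",cv2.convertScaleAbs(cv2.resize(bot.capture("side")[70:220,150:320],None,fx=4,fy=4,interpolation=cv2.INTER_CUBIC),alpha=1.5))
E
```

```text
15.3 [454.2 146.4 176.4] [3.139e+00 1.000e-03 2.050e+00] F [-0.6  0.1 -3.1] M [-0.005 -0.147  0.001] w 11.9 j6 -0.33
```

View pics/s4.png

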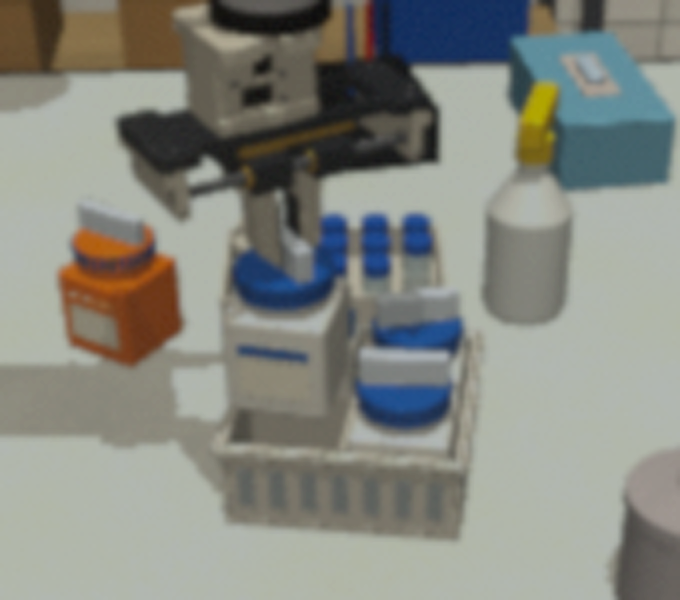

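The jar is hanging upright, its underside at about crop (290,410) and clear of the crate wall. I'll carry it over.

Request:
jog_arm:
  targets:
    - {"xyz": [-0.25,-0.08,0],"spin": -0.2}
    - {"xyz": [-0.47,-0.18,0],"spin": -0.39}
    - {"xyz": [-0.46,-0.2,0],"spin": -0.39}
    - {"xyz": [-0.45,-0.22,0],"spin": -0.39}
    - {"xyz": [-0.45,-0.24,0],"spin": -0.39}
    - {"xyz": [-0.44,-0.26,0],"spin": -0.39}
    - {"xyz": [-0.42,-0.27,0],"spin": -0.39}
    - {"xyz": [-0.42,-0.29,0],"spin": -0.39}
    - {"xyz": [-0.4,-0.3,0],"spin": -0.38}
    - {"xyz": [-0.39,-0.32,0],"spin": -0.39}

```text
time: 16.6
tool_pos: [502.3, -236.2, 174.3]
tcp_rot: [-3.141, -0.002, 2.421]
contact_force: [1.2, -0.2, -3.7]
grip_width: 11.5
finger_force: 30.0
```

Request:
jog_arm:
  targets:
    - {"xyz": [-0.11,-0.09,0],"spin": 0}
    - {"xyz": [-0.11,-0.09,0],"spin": 0}
    - {"xyz": [0,0,0],"spin": 0}
    - {"xyz": [0,0,0],"spin": 0}
    - {"xyz": [0,0,0.17],"spin": 0}
    - {"xyz": [0,0,0.17],"spin": 0}
    - {"xyz": [0,0,0.17],"spin": 0}
    - {"xyz": [0,0,0.16],"spin": 0}
    - {"xyz": [0,0,0.17],"spin": 0}
    - {"xyz": [0,0,0.14],"spin": 0}

```text
time: 17.85
tool_pos: [506.3, -257.3, 95.7]
tcp_rot: [-3.141, -0.001, 2.42]
contact_force: [0.2, -0.7, -3.5]
grip_width: 11.7
finger_force: 30.0
```

```bash
python3 plan.py; python3 - <<'E'
from h import *
s=bot.capture("side"); cv2.imwrite("pics/side5.png",s)
cv2.imwrite("pics/s5.png",cv2.convertScaleAbs(cv2.resize(s[200:350,170:330],None,fx=4,fy=4,interpolation=cv2.INTER_CUBIC),alpha=1.5))
E
```

```text
17.85 [ 506.3 -257.3   95.7] [-3.141e+00 -1.000e-03  2.420e+00] F [ 0.2 -0.7 -3.5] M [ 0.028 -0.143  0.028] w 11.7 j6 -1.45
```

View pics/s5.png

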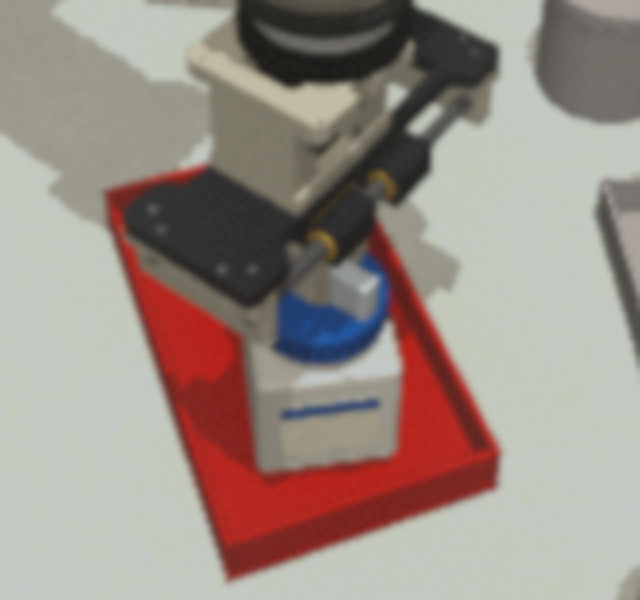

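The jar is over the far half of the tray, well inside the walls and roughly square. I'll lower it the last bit.

Request:
jog_arm:
  targets:
    - {"xyz": [0,0,0.02],"spin": 0}
    - {"xyz": [0,0,0.02],"spin": 0}
    - {"xyz": [0,0,0.02],"spin": 0}
    - {"xyz": [0,0,0.02],"spin": 0}
    - {"xyz": [0,0,0.02],"spin": 0}
    - {"xyz": [0,0,0.02],"spin": 0}
    - {"xyz": [0,0,0.02],"spin": 0}
    - {"xyz": [0,0,0.01],"spin": 0}
    - {"xyz": [0,0,0],"spin": 0}
    - {"xyz": [0,0,0],"spin": 0}

```text
time: 19.15
tool_pos: [506.5, -257.4, 84.9]
tcp_rot: [-3.142, 0.0, 2.42]
contact_force: [-0.3, -0.1, -3.9]
grip_width: 11.6
finger_force: 30.0
```

```bash
python3 plan.py
```

```text
19.15 [ 506.5 -257.4   84.9] [-3.142  0.     2.42 ] F [-0.3 -0.1 -3.9] M [-0.001 -0.197 -0.069] w 11.6 j6 -1.45
```

Request:
jog_arm:
  targets:
    - {"xyz": [0,0,0.01],"spin": 0}
    - {"xyz": [0,0,0],"spin": 0}
    - {"xyz": [0,0,0.01],"spin": 0}
    - {"xyz": [0,0,0],"spin": 0}
    - {"xyz": [0,0,0.01],"spin": 0}
    - {"xyz": [0,0,0],"spin": 0}
    - {"xyz": [0,0,0],"spin": 0}
    - {"xyz": [0,0,0],"spin": 0}
    - {"xyz": [0,0,0],"spin": 0}
    - {"xyz": [0,0,0],"spin": 0}

```text
time: 20.4
tool_pos: [506.5, -257.3, 83.0]
tcp_rot: [-3.142, 0.0, 2.42]
contact_force: [-3.3, 1.8, 6.0]
grip_width: 11.7
finger_force: 30.0
```

```bash
python3 plan.py
```

```text
20.4 [ 506.5 -257.3   83. ] [-3.142  0.     2.42 ] F [-3.3  1.8  6. ] M [ 0.352  0.372 -0.058] w 11.7 j6 -1.45
```

Fz has reversed to +6 N, so the jar is down. Release, retreat, and go to the far-left-of-robot jar (468,234).

```bash
python3 plan.py 506.5,-257.3,83,2.42,5 506.5,-257.3,150,2.42,5 468,234.4,150,3.06,10 468,234.4,150,3.06,1 468,234.4,83,3.06,7
```

```text
20.4 [ 506.5 -257.3   83. ] [-3.142  0.     2.42 ] F [-3.3  1.8  6. ] M [ 0.352  0.372 -0.058] w 11.7 j6 -1.45
[{"xyz": [0.0, 0.0, 0.0], "spin": -0.0}, {"xyz": [0.0, 0.0, 0.0], "spin": -0.0}, {"xyz": [0.0, 0.0, 0.0], "spin": -0.0}, {"xyz": [0.0, 0.0, 0.0], "spin": -0.0}, {"xyz": [0.0, 0.0, 0.0], "spin": -0.0}, {"xyz": [0.0, 0.0, -0.17], "spin": -0.0}, {"xyz": [0.0, 0.0, -0.17], "spin": -0.0}, {"xyz": [0.0, 0.0, -0.17], "spin": -0.0}, {"xyz": [0.0, 0.0, -0.16], "spin": -0.0}, {"xyz": [0.0, 0.0, -0.17], "spin": -0.0}]
[{"xyz": [0.44, 0.43, 0.0], "spin": -0.64}, {"xyz": [0.41, 0.46, 0.0], "spin": -0.64}, {"xyz": [0.38, 0.48, 0.0], "spin": -0.64}, {"xyz": [0.35, 0.51, 0.0], "spin": -0.64}, {"xyz": [0.32, 0.53, 0.0], "spin": -0.64}, {"xyz": [0.29, 0.55, 0.0], "spin": -0.64}, {"xyz": [0.25, 0.56, 0.0], "spin": -0.64}, {"xyz": [0.21, 0.58, 0.0], "spin": -0.64}, {"xyz": [0.18, 0.59, 0.0], "spin": -0.64}, {"xyz": [0.14, 0.6, 0.0], "spin": -0.64}]
[{"xyz": [0.0, 0.0, 0.0], "spin": -0.0}, {"xyz": [0.0, 0.0, 0.12], "spin": -0.0}, {"xyz": [0.0, 0.0, 0.12], "spin": -0.0}, {"xyz": [0.0, 0.0, 0.12], "spin": -0.0}, {"xyz": [0.0, 0.0, 0.12], "spin": -0.0}, {"xyz": [0.0, 0.0, 0.12], "spin": -0.0}, {"xyz": [0.0, 0.0, 0.12], "spin": -0.0}, {"xyz": [0.0, 0.0, 0.12], "spin": -0.0}, {"xyz": [0, 0, 0], "spin": 0}, {"xyz": [0, 0, 0], "spin": 0}]
```

Request:
jog_arm:
  targets:
    - {"xyz": [0,0,0],"spin": 0}
    - {"xyz": [0,0,0],"spin": 0}
    - {"xyz": [0,0,0],"spin": 0}
    - {"xyz": [0,0,0],"spin": 0}
    - {"xyz": [0,0,0],"spin": 0}
    - {"xyz": [0,0,-0.17],"spin": 0}
    - {"xyz": [0,0,-0.17],"spin": 0}
    - {"xyz": [0,0,-0.17],"spin": 0}
    - {"xyz": [0,0,-0.16],"spin": 0}
    - {"xyz": [0,0,-0.17],"spin": 0}
  gripper: 45

```text
time: 21.65
tool_pos: [506.5, -257.3, 150.7]
tcp_rot: [-3.142, 0.0, 2.42]
contact_force: [0.2, 1.0, -0.4]
grip_width: 41.3
finger_force: 0.0
```

Request:
jog_arm:
  targets:
    - {"xyz": [0.44,0.43,0],"spin": -0.64}
    - {"xyz": [0.41,0.46,0],"spin": -0.64}
    - {"xyz": [0.38,0.48,0],"spin": -0.64}
    - {"xyz": [0.35,0.51,0],"spin": -0.64}
    - {"xyz": [0.32,0.53,0],"spin": -0.64}
    - {"xyz": [0.29,0.55,0],"spin": -0.64}
    - {"xyz": [0.25,0.56,0],"spin": -0.64}
    - {"xyz": [0.21,0.58,0],"spin": -0.64}
    - {"xyz": [0.18,0.59,0],"spin": -0.64}
    - {"xyz": [0.14,0.6,0],"spin": -0.64}

```text
time: 22.9
tool_pos: [467.9, 236.1, 150.3]
tcp_rot: [3.141, 0.001, 3.062]
contact_force: [0.7, 0.4, 0.2]
grip_width: 41.3
finger_force: 0.0
```

```bash
python3 plan.py 468,234.4,150,3.06,1 468,234.4,83,3.06,7
```

```text
22.9 [467.9 236.1 150.3] [3.141e+00 1.000e-03 3.062e+00] F [0.7 0.4 0.2] M [ 0.121 -0.154 -0.005] w 41.3 j6 -1.17
[{"xyz": [0.0, -0.02, 0.0], "spin": 0.02}, {"xyz": [0.0, 0.0, 0.12], "spin": -0.0}, {"xyz": [0.0, 0.0, 0.12], "spin": -0.0}, {"xyz": [0.0, 0.0, 0.12], "spin": -0.0}, {"xyz": [0.0, 0.0, 0.12], "spin": -0.0}, {"xyz": [0.0, 0.0, 0.12], "spin": -0.0}, {"xyz": [0.0, 0.0, 0.12], "spin": -0.0}, {"xyz": [0.0, 0.0, 0.12], "spin": -0.0}, {"xyz": [0, 0, 0], "spin": 0}, {"xyz": [0, 0, 0], "spin": 0}]
```

Request:
jog_arm:
  targets:
    - {"xyz": [0,-0.01,0],"spin": 0}
    - {"xyz": [0,0,0.12],"spin": 0}
    - {"xyz": [0,0,0.12],"spin": 0}
    - {"xyz": [0,0,0.12],"spin": 0}
    - {"xyz": [0,0,0.12],"spin": 0}
    - {"xyz": [0,0,0.12],"spin": 0}
    - {"xyz": [0,0,0.12],"spin": 0}
    - {"xyz": [0,0,0.12],"spin": 0}
    - {"xyz": [0,0,0],"spin": 0}
    - {"xyz": [0,0,0],"spin": 0}

```text
time: 24.15
tool_pos: [468.2, 233.8, 82.6]
tcp_rot: [3.142, 0.0, 3.06]
contact_force: [-0.5, 0.3, 0.1]
grip_width: 41.7
finger_force: 0.0
```

Request:
jog_arm:
  targets:
    - {"xyz": [0,0,0],"spin": 0}
    - {"xyz": [0,0,0],"spin": 0}
    - {"xyz": [0,0,0],"spin": 0}
    - {"xyz": [0,0,0],"spin": 0}
    - {"xyz": [0,0,0],"spin": 0}
    - {"xyz": [0,0,0],"spin": 0}
    - {"xyz": [0,0,0],"spin": 0.4}
    - {"xyz": [0,0,0],"spin": 0.4}
    - {"xyz": [0,0,0],"spin": 0.4}
    - {"xyz": [0,0,0],"spin": 0}
  gripper: 0

```text
time: 25.4
tool_pos: [468.2, 233.8, 82.3]
tcp_rot: [3.141, 0.0, 2.94]
contact_force: [1.1, 2.5, -3.1]
grip_width: 11.4
finger_force: 29.9
```

```bash
python3 plan.py
```

```text
25.4 [468.2 233.8  82.3] [3.141 0.    2.94 ] F [ 1.1  2.5 -3.1] M [ 0.356 -0.339  0.096] w 11.4 j6 -1.05
```

Request:
jog_arm:
  targets:
    - {"xyz": [0,0,0],"spin": 0.3}
    - {"xyz": [0,0,0],"spin": 0.3}
    - {"xyz": [0,0,0],"spin": 0.3}
    - {"xyz": [0,0,0],"spin": 0.3}
    - {"xyz": [0,0,0],"spin": 0.3}
    - {"xyz": [0,0,0],"spin": 0}
    - {"xyz": [0,0,0],"spin": 0}
    - {"xyz": [0,0,0],"spin": 0}
    - {"xyz": [0,0,0],"spin": 0}
    - {"xyz": [0,0,0],"spin": 0}

```text
time: 26.65
tool_pos: [468.0, 233.7, 82.4]
tcp_rot: [-3.142, 0.0, 2.79]
contact_force: [2.1, 2.1, -2.6]
grip_width: 12.2
finger_force: 30.0
```

```bash
python3 plan.py
```

```text
26.65 [468.  233.7  82.4] [-3.142  0.     2.79 ] F [ 2.1  2.1 -2.6] M [ 0.544 -0.359  0.086] w 12.2 j6 -0.9
```

This one is loose too, so I'll carry on.

Request:
jog_arm:
  targets:
    - {"xyz": [0,0,0],"spin": 0.4}
    - {"xyz": [0,0,0],"spin": 0.4}
    - {"xyz": [0,0,0],"spin": 0.4}
    - {"xyz": [0,0,0],"spin": 0.4}
    - {"xyz": [0,0,0],"spin": 0.3}
    - {"xyz": [0,0,0],"spin": 0.3}
    - {"xyz": [0,0,0],"spin": 0.3}
    - {"xyz": [0,0,0],"spin": 0.3}
    - {"xyz": [0,0,0],"spin": 0}
    - {"xyz": [0,0,0],"spin": 0}

```text
time: 27.9
tool_pos: [467.9, 233.6, 82.4]
tcp_rot: [-3.141, -0.0, 2.51]
contact_force: [0.4, 2.3, -3.4]
grip_width: 11.8
finger_force: 30.0
```

```bash
python3 plan.py
```

```text
27.9 [467.9 233.6  82.4] [-3.141 -0.     2.51 ] F [ 0.4  2.3 -3.4] M [ 0.613 -0.345  0.063] w 11.8 j6 -0.62
```

Request:
jog_arm:
  targets:
    - {"xyz": [0,0,0],"spin": 0.4}
    - {"xyz": [0,0,0],"spin": 0.4}
    - {"xyz": [0,0,0],"spin": 0.4}
    - {"xyz": [0,0,0],"spin": 0.4}
    - {"xyz": [0,0,0],"spin": 0.3}
    - {"xyz": [0,0,0],"spin": 0.3}
    - {"xyz": [0,0,0],"spin": 0.3}
    - {"xyz": [0,0,0],"spin": 0.3}
    - {"xyz": [0,0,0],"spin": 0}
    - {"xyz": [0,0,0],"spin": 0}

```text
time: 29.15
tool_pos: [467.9, 233.7, 82.4]
tcp_rot: [-3.141, -0.0, 2.23]
contact_force: [0.8, 2.6, -3.3]
grip_width: 11.8
finger_force: 30.0
```

```bash
python3 plan.py
```

```text
29.15 [467.9 233.7  82.4] [-3.141 -0.     2.23 ] F [ 0.8  2.6 -3.3] M [ 0.707 -0.215  0.083] w 11.8 j6 -0.34
```

Request:
jog_arm:
  targets:
    - {"xyz": [0,0,0],"spin": 0.4}
    - {"xyz": [0,0,0],"spin": 0.4}
    - {"xyz": [0,0,0],"spin": 0.4}
    - {"xyz": [0,0,0],"spin": 0.4}
    - {"xyz": [0,0,0],"spin": 0.3}
    - {"xyz": [0,0,0],"spin": 0.3}
    - {"xyz": [0,0,0],"spin": 0.3}
    - {"xyz": [0,0,0],"spin": 0.3}
    - {"xyz": [0,0,0],"spin": 0}
    - {"xyz": [0,0,0],"spin": 0}

```text
time: 30.4
tool_pos: [468.0, 234.3, 82.6]
tcp_rot: [3.141, -0.0, 1.952]
contact_force: [0.3, 6.0, -2.8]
grip_width: 12.7
finger_force: 33.1
```

```bash
python3 plan.py
```

```text
30.4 [468.  234.3  82.6] [ 3.141 -0.     1.952] F [ 0.3  6.  -2.8] M [ 1.141 -0.043  0.871] w 12.7 j6 -0.06
```

The torque has hit 0.87 N m, so this lid is home. I'll give it a slight extra nip, back off, lift high and carry it to the near tray slot.

```bash
python3 plan.py 468,234,82.6,1.91,1 468,234,82.6,1.91,2 468,234,82.6,2.08,2 468,234,220,2.08,9 468,232,220,2.08,1 468,215,220,2.09,1 474,-125,220,2.44,9 474.7,-148.3,220,2.46,2 474.7,-148.3,220,2.46,2 474.7,-148.3,86,2.46,10 474.7,-148.3,86,2.46,1
```

```text
30.4 [468.  234.3  82.6] [ 3.141 -0.     1.952] F [ 0.3  6.  -2.8] M [ 1.141 -0.043  0.871] w 12.7 j6 -0.06
[{"xyz": [0.0, 0.0, 0.0], "spin": 0.42}, {"xyz": [0.0, 0.0, 0.0], "spin": -0.0}, {"xyz": [0.0, 0.0, 0.0], "spin": -0.0}, {"xyz": [0.0, 0.0, 0.0], "spin": -0.85}, {"xyz": [0.0, 0.0, 0.0], "spin": -0.85}, {"xyz": [0.0, 0.0, -0.19], "spin": -0.0}, {"xyz": [0.0, 0.0, -0.19], "spin": -0.0}, {"xyz": [0.0, 0.0, -0.19], "spin": -0.0}, {"xyz": [0.0, 0.0, -0.19], "spin": -0.0}, {"xyz": [0.0, 0.0, -0.19], "spin": -0.0}]
[{"xyz": [0.0, 0.0, -0.19], "spin": -0.0}, {"xyz": [0.0, 0.0, -0.19], "spin": -0.0}, {"xyz": [0.0, 0.0, -0.19], "spin": -0.0}, {"xyz": [0.0, 0.0, -0.2], "spin": -0.0}, {"xyz": [-0.02, -0.01, 0.0], "spin": -0.0}, {"xyz": [-0.19, -0.11, 0.0], "spin": -0.1}, {"xyz": [-0.41, -0.23, 0.0], "spin": -0.39}, {"xyz": [-0.41, -0.24, 0.0], "spin": -0.39}, {"xyz": [-0.4, -0.26, 0.0], "spin": -0.39}, {"xyz": [-0.38, -0.27, 0.0], "spin": -0.39}]
[{"xyz": [-0.37, -0.29, 0.0], "spin": -0.39}, {"xyz": [-0.36, -0.3, 0.0], "spin": -0.39}, {"xyz": [-0.35, -0.32, 0.0], "spin": -0.39}, {"xyz": [-0.34, -0.33, 0.0], "spin": -0.39}, {"xyz": [-0.33, -0.34, 0.0], "spin": -0.38}, {"xyz": [-0.1, -0.11, 0.0], "spin": -0.1}, {"xyz": [-0.09, -0.11, 0.0], "spin": -0.1}, {"xyz": [0.0, 0.0, 0.0], "spin": -0.0}, {"xyz": [0.0, 0.0, 0.0], "spin": -0.0}, {"xyz": [0.0, 0.0, 0.17], "spin": -0.0}]
[{"xyz": [0.0, 0.0, 0.17], "spin": -0.0}, {"xyz": [0.0, 0.0, 0.17], "spin": -0.0}, {"xyz": [0.0, 0.0, 0.17], "spin": -0.0}, {"xyz": [0.0, 0.0, 0.17], "spin": -0.0}, {"xyz": [0.0, 0.0, 0.17], "spin": -0.0}, {"xyz": [0.0, 0.0, 0.16], "spin": -0.0}, {"xyz": [0.0, 0.0, 0.17], "spin": -0.0}, {"xyz": [0.0, 0.0, 0.16], "spin": -0.0}, {"xyz": [0.0, 0.0, 0.17], "spin": -0.0}, {"xyz": [0.0, 0.0, 0.0], "spin": -0.0}]
```

Request:
jog_arm:
  targets:
    - {"xyz": [0,0,0],"spin": 0.42}
    - {"xyz": [0,0,0],"spin": 0}
    - {"xyz": [0,0,0],"spin": 0}
    - {"xyz": [0,0,0],"spin": -0.85}
    - {"xyz": [0,0,0],"spin": -0.85}
    - {"xyz": [0,0,-0.19],"spin": 0}
    - {"xyz": [0,0,-0.19],"spin": 0}
    - {"xyz": [0,0,-0.19],"spin": 0}
    - {"xyz": [0,0,-0.19],"spin": 0}
    - {"xyz": [0,0,-0.19],"spin": 0}

```text
time: 31.65
tool_pos: [467.9, 233.3, 159.7]
tcp_rot: [-3.141, 0.001, 2.077]
contact_force: [0.1, 0.0, -3.4]
grip_width: 11.8
finger_force: 29.8
```

Request:
jog_arm:
  targets:
    - {"xyz": [0,0,-0.19],"spin": 0}
    - {"xyz": [0,0,-0.19],"spin": 0}
    - {"xyz": [0,0,-0.19],"spin": 0}
    - {"xyz": [0,0,-0.2],"spin": 0}
    - {"xyz": [-0.02,-0.01,0],"spin": 0}
    - {"xyz": [-0.19,-0.11,0],"spin": -0.1}
    - {"xyz": [-0.41,-0.23,0],"spin": -0.39}
    - {"xyz": [-0.41,-0.24,0],"spin": -0.39}
    - {"xyz": [-0.4,-0.26,0],"spin": -0.39}
    - {"xyz": [-0.38,-0.27,0],"spin": -0.39}

```text
time: 32.9
tool_pos: [469.7, 61.9, 219.4]
tcp_rot: [-3.14, -0.001, 2.245]
contact_force: [0.3, -0.2, -3.0]
grip_width: 11.7
finger_force: 29.9
```

Request:
jog_arm:
  targets:
    - {"xyz": [-0.37,-0.29,0],"spin": -0.39}
    - {"xyz": [-0.36,-0.3,0],"spin": -0.39}
    - {"xyz": [-0.35,-0.32,0],"spin": -0.39}
    - {"xyz": [-0.34,-0.33,0],"spin": -0.39}
    - {"xyz": [-0.33,-0.34,0],"spin": -0.38}
    - {"xyz": [-0.1,-0.11,0],"spin": -0.1}
    - {"xyz": [-0.09,-0.11,0],"spin": -0.1}
    - {"xyz": [0,0,0],"spin": 0}
    - {"xyz": [0,0,0],"spin": 0}
    - {"xyz": [0,0,0.17],"spin": 0}

```text
time: 34.15
tool_pos: [474.5, -148.4, 206.8]
tcp_rot: [3.141, 0.003, 2.459]
contact_force: [0.5, -0.2, -3.5]
grip_width: 11.6
finger_force: 30.0
```

```bash
python3 plan.py 474.7,-148.3,86,2.46,9; python3 - <<'E'
from h import *
s=bot.capture("side"); cv2.imwrite("pics/side6.png",s)
cv2.imwrite("pics/s6.png",cv2.convertScaleAbs(cv2.resize(s[90:340,120:340],None,fx=2.4,fy=2.4,interpolation=cv2.INTER_CUBIC),alpha=1.5))
E
```

```text
34.15 [ 474.5 -148.4  206.8] [3.141e+00 3.000e-03 2.459e+00] F [ 0.5 -0.2 -3.5] M [ 0.028 -0.174  0.005] w 11.6 j6 -1.35
[{"xyz": [0.0, 0.0, 0.17], "spin": -0.0}, {"xyz": [0.0, 0.0, 0.17], "spin": -0.0}, {"xyz": [0.0, 0.0, 0.17], "spin": -0.0}, {"xyz": [0.0, 0.0, 0.17], "spin": -0.0}, {"xyz": [0.0, 0.0, 0.17], "spin": -0.0}, {"xyz": [0.0, 0.0, 0.17], "spin": -0.0}, {"xyz": [0.0, 0.0, 0.16], "spin": -0.0}, {"xyz": [0.0, 0.0, 0.17], "spin": -0.01}, {"xyz": [0.0, 0.0, 0.16], "spin": -0.0}, {"xyz": [0, 0, 0], "spin": 0}]
```

View pics/s6.png

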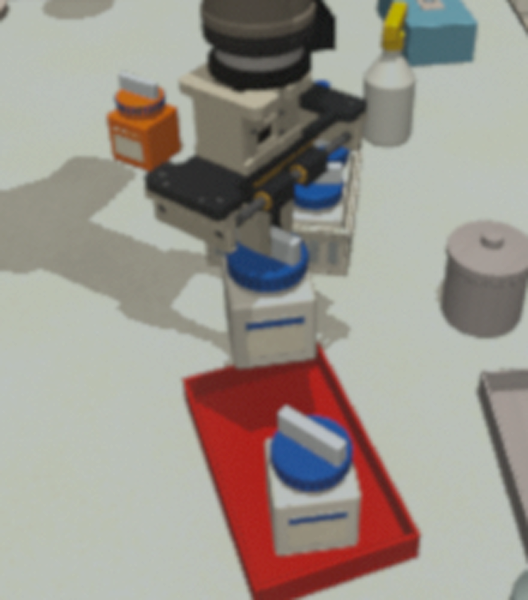

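The first jar stands upright in the tray at crop (313,480), and the second hangs over the near half. By my count that was my eleventh picture, one over the limit, so from here on I'll use numbers only.

Request:
jog_arm:
  targets:
    - {"xyz": [0,0,0.17],"spin": 0}
    - {"xyz": [0,0,0.17],"spin": 0}
    - {"xyz": [0,0,0.17],"spin": 0}
    - {"xyz": [0,0,0.17],"spin": 0}
    - {"xyz": [0,0,0.17],"spin": 0}
    - {"xyz": [0,0,0.17],"spin": 0}
    - {"xyz": [0,0,0.16],"spin": 0}
    - {"xyz": [0,0,0.17],"spin": 0}
    - {"xyz": [0,0,0.15],"spin": 0}
    - {"xyz": [0,0,0],"spin": 0}

```text
time: 35.45
tool_pos: [473.2, -148.5, 85.4]
tcp_rot: [-3.141, -0.002, 2.458]
contact_force: [-0.5, -0.7, -2.2]
grip_width: 11.7
finger_force: 30.0
```

Request:
jog_arm:
  targets:
    - {"xyz": [0,0,0.02],"spin": 0}
    - {"xyz": [0,0,0.01],"spin": 0}
    - {"xyz": [0,0,0.01],"spin": 0}
    - {"xyz": [0,0,0.01],"spin": 0}
    - {"xyz": [0,0,0],"spin": 0}
    - {"xyz": [0,0,0],"spin": 0}
    - {"xyz": [0,0,0],"spin": 0}
    - {"xyz": [0,0,0],"spin": 0}
    - {"xyz": [0,0,0],"spin": 0}
    - {"xyz": [0,0,0],"spin": 0}

```text
time: 36.7
tool_pos: [473.8, -148.8, 82.4]
tcp_rot: [-3.142, 0.0, 2.458]
contact_force: [-0.1, 0.6, -2.9]
grip_width: 12.1
finger_force: 30.0
```

```bash
python3 plan.py
```

```text
36.7 [ 473.8 -148.8   82.4] [-3.142  0.     2.458] F [-0.1  0.6 -2.9] M [ 0.028 -0.127 -0.022] w 12.1 j6 -1.35
```

Request:
jog_arm:
  targets:
    - {"xyz": [0,0,0.01],"spin": 0}
    - {"xyz": [0,0,0],"spin": 0}
    - {"xyz": [0,0,0.01],"spin": 0}
    - {"xyz": [0,0,0],"spin": 0}
    - {"xyz": [0,0,0],"spin": 0}
    - {"xyz": [0,0,0],"spin": 0}
    - {"xyz": [0,0,0],"spin": 0}
    - {"xyz": [0,0,0],"spin": 0}
    - {"xyz": [0,0,0],"spin": 0}
    - {"xyz": [0,0,0],"spin": 0}

```text
time: 37.95
tool_pos: [473.8, -148.6, 82.1]
tcp_rot: [3.141, 0.001, 2.458]
contact_force: [-4.8, 3.1, 11.0]
grip_width: 11.9
finger_force: 30.0
```

```bash
python3 plan.py  473.8,-148.8,81.2,2.458,5 473.8,-148.8,150,2.46,5 535,135.4,150,3.03,10 534.5,135.4,150,3.03,1 534.5,135.4,83,3.03,7
```

```text
37.95 [ 473.8 -148.6   82.1] [3.141e+00 1.000e-03 2.458e+00] F [-4.8  3.1 11. ] M [ 0.46   0.672 -0.047] w 11.9 j6 -1.35
[{"xyz": [0.0, 0.0, 0.0], "spin": -0.0}, {"xyz": [0.0, 0.0, 0.0], "spin": -0.0}, {"xyz": [0.0, 0.0, 0.0], "spin": -0.0}, {"xyz": [0.0, 0.0, 0.01], "spin": -0.0}, {"xyz": [0.0, 0.0, 0.0], "spin": -0.0}, {"xyz": [0.0, 0.0, -0.17], "spin": -0.0}, {"xyz": [0.0, 0.0, -0.17], "spin": -0.01}, {"xyz": [0.0, 0.0, -0.17], "spin": -0.0}, {"xyz": [0.0, 0.0, -0.17], "spin": -0.01}, {"xyz": [0.0, 0.0, -0.18], "spin": -0.0}]
[{"xyz": [0.16, 0.32, 0.0], "spin": -0.57}, {"xyz": [0.15, 0.33, 0.0], "spin": -0.57}, {"xyz": [0.13, 0.34, 0.0], "spin": -0.57}, {"xyz": [0.11, 0.35, 0.0], "spin": -0.57}, {"xyz": [0.09, 0.35, 0.0], "spin": -0.57}, {"xyz": [0.06, 0.36, 0.0], "spin": -0.57}, {"xyz": [0.04, 0.36, 0.0], "spin": -0.57}, {"xyz": [0.03, 0.36, 0.0], "spin": -0.57}, {"xyz": [0.0, 0.37, 0.0], "spin": -0.57}, {"xyz": [-0.01, 0.36, 0.0], "spin": -0.57}]
[{"xyz": [0.0, 0.0, 0.0], "spin": -0.0}, {"xyz": [0.0, 0.0, 0.12], "spin": -0.0}, {"xyz": [0.0, 0.0, 0.12], "spin": -0.0}, {"xyz": [0.0, 0.0, 0.12], "spin": -0.0}, {"xyz": [0.0, 0.0, 0.12], "spin": -0.0}, {"xyz": [0.0, 0.0, 0.12], "spin": -0.0}, {"xyz": [0.0, 0.0, 0.12], "spin": -0.0}, {"xyz": [0.0, 0.0, 0.12], "spin": -0.0}, {"xyz": [0, 0, 0], "spin": 0}, {"xyz": [0, 0, 0], "spin": 0}]
```

The second jar is down. I'll release it and try the jar at (535,135).

Request:
jog_arm:
  targets:
    - {"xyz": [0,0,0],"spin": 0}
    - {"xyz": [0,0,0],"spin": 0}
    - {"xyz": [0,0,0],"spin": 0}
    - {"xyz": [0,0,0],"spin": 0}
    - {"xyz": [0,0,0],"spin": 0}
    - {"xyz": [0,0,-0.17],"spin": 0}
    - {"xyz": [0,0,-0.17],"spin": 0}
    - {"xyz": [0,0,-0.17],"spin": 0}
    - {"xyz": [0,0,-0.17],"spin": 0}
    - {"xyz": [0,0,-0.18],"spin": 0}
  gripper: 45

```text
time: 39.2
tool_pos: [473.8, -148.8, 150.8]
tcp_rot: [3.142, 0.0, 2.458]
contact_force: [1.0, 0.4, 0.1]
grip_width: 40.8
finger_force: 0.0
```

Request:
jog_arm:
  targets:
    - {"xyz": [0.16,0.32,0],"spin": -0.57}
    - {"xyz": [0.15,0.33,0],"spin": -0.57}
    - {"xyz": [0.13,0.34,0],"spin": -0.57}
    - {"xyz": [0.11,0.35,0],"spin": -0.57}
    - {"xyz": [0.09,0.35,0],"spin": -0.57}
    - {"xyz": [0.06,0.36,0],"spin": -0.57}
    - {"xyz": [0.04,0.36,0],"spin": -0.57}
    - {"xyz": [0.03,0.36,0],"spin": -0.57}
    - {"xyz": [0,0.37,0],"spin": -0.57}
    - {"xyz": [-0.01,0.36,0],"spin": -0.57}

```text
time: 40.45
tool_pos: [535.4, 136.1, 150.2]
tcp_rot: [-3.142, 0.0, 3.03]
contact_force: [-0.2, -0.3, 0.0]
grip_width: 41.6
finger_force: 0.0
```

Request:
jog_arm:
  targets:
    - {"xyz": [0,0,0],"spin": 0}
    - {"xyz": [0,0,0.12],"spin": 0}
    - {"xyz": [0,0,0.12],"spin": 0}
    - {"xyz": [0,0,0.12],"spin": 0}
    - {"xyz": [0,0,0.12],"spin": 0}
    - {"xyz": [0,0,0.12],"spin": 0}
    - {"xyz": [0,0,0.12],"spin": 0}
    - {"xyz": [0,0,0.12],"spin": 0}
    - {"xyz": [0,0,0],"spin": 0}
    - {"xyz": [0,0,0],"spin": 0}

```text
time: 41.7
tool_pos: [535.4, 135.1, 82.6]
tcp_rot: [3.142, 0.0, 3.028]
contact_force: [-0.1, 0.3, -0.4]
grip_width: 41.3
finger_force: 0.0
```

```bash
python3 plan.py
```

```text
41.7 [535.4 135.1  82.6] [3.142 0.    3.028] F [-0.1  0.3 -0.4] M [ 0.037 -0.186  0.057] w 41.3 j6 -1.35
```

Request:
jog_arm:
  targets:
    - {"xyz": [0,0,0],"spin": 0}
    - {"xyz": [0,0,0],"spin": 0}
    - {"xyz": [0,0,0],"spin": 0}
    - {"xyz": [0,0,0],"spin": 0}
    - {"xyz": [0,0,0],"spin": 0}
    - {"xyz": [0,0,0],"spin": 0}
    - {"xyz": [0,0,0],"spin": 0.4}
    - {"xyz": [0,0,0],"spin": 0.4}
    - {"xyz": [0,0,0],"spin": 0.4}
    - {"xyz": [0,0,0],"spin": 0}
  gripper: 0

```text
time: 42.95
tool_pos: [536.2, 135.9, 82.6]
tcp_rot: [3.14, 0.002, 2.908]
contact_force: [2.5, 3.4, -1.4]
grip_width: 12.0
finger_force: 30.3
```

```bash
python3 plan.py
```

```text
42.95 [536.2 135.9  82.6] [3.140e+00 2.000e-03 2.908e+00] F [ 2.5  3.4 -1.4] M [ 0.832 -0.657  0.519] w 12.0 j6 -1.23
```

Request:
jog_arm:
  targets:
    - {"xyz": [0,0,0],"spin": 0.2}
    - {"xyz": [0,0,0],"spin": 0}
    - {"xyz": [0,0,0],"spin": 0}
    - {"xyz": [0,0,0],"spin": 0}
    - {"xyz": [0,0,0],"spin": 0}
    - {"xyz": [0,0,0],"spin": 0}
    - {"xyz": [0,0,0],"spin": 0}
    - {"xyz": [0,0,0],"spin": 0}
    - {"xyz": [0,0,0],"spin": 0}
    - {"xyz": [0,0,0],"spin": 0}

```text
time: 44.2
tool_pos: [536.2, 136.0, 82.7]
tcp_rot: [3.14, 0.002, 2.889]
contact_force: [3.1, 4.5, -0.8]
grip_width: 12.5
finger_force: 30.9
```

```bash
python3 plan.py 535.4,135.1,82.6,2.99,1 535.4,135.1,82.6,2.99,5 535.4,135.1,145,2.99,4 549.5,217.3,145,3.31,6 549.5,217.3,145,3.31,3 549.5,217.3,83,3.31,6
```

```text
44.2 [536.2 136.   82.7] [3.140e+00 2.000e-03 2.889e+00] F [ 3.1  4.5 -0.8] M [ 0.866 -0.637  0.685] w 12.5 j6 -1.21
TOO FAST
[{"xyz": [0.01, -0.01, 0.0], "spin": -1.01}, {"xyz": [0.0, 0.0, 0.0], "spin": 0.0}, {"xyz": [0.0, 0.0, 0.0], "spin": 0.0}, {"xyz": [0.0, 0.0, 0.0], "spin": 0.0}, {"xyz": [0.0, 0.0, 0.0], "spin": 0.0}, {"xyz": [0.0, 0.0, 0.0], "spin": 0.0}, {"xyz": [0.0, 0.0, -0.19], "spin": 0.0}, {"xyz": [0.0, 0.0, -0.2], "spin": 0.0}, {"xyz": [0.0, 0.0, -0.19], "spin": 0.0}, {"xyz": [0.0, 0.0, -0.2], "spin": 0.0}]
[{"xyz": [0.0, 0.17, 0.0], "spin": -0.53}, {"xyz": [-0.01, 0.17, 0.0], "spin": -0.53}, {"xyz": [-0.02, 0.17, 0.0], "spin": -0.53}, {"xyz": [-0.03, 0.17, 0.0], "spin": -0.54}, {"xyz": [-0.05, 0.17, 0.0], "spin": -0.53}, {"xyz": [-0.05, 0.17, 0.0], "spin": -0.54}, {"xyz": [0.0, 0.0, 0.0], "spin": 0.0}, {"xyz": [0.0, 0.0, 0.0], "spin": 0.0}, {"xyz": [0.0, 0.0, 0.0], "spin": 0.0}, {"xyz": [0.0, 0.0, 0.13], "spin": 0.0}]
[{"xyz": [0.0, 0.0, 0.13], "spin": 0.0}, {"xyz": [0.0, 0.0, 0.13], "spin": 0.0}, {"xyz": [0.0, 0.0, 0.13], "spin": 0.0}, {"xyz": [0.0, 0.0, 0.13], "spin": 0.0}, {"xyz": [0.0, 0.0, 0.13], "spin": 0.0}, {"xyz": [0, 0, 0], "spin": 0}, {"xyz": [0, 0, 0], "spin": 0}, {"xyz": [0, 0, 0], "spin": 0}, {"xyz": [0, 0, 0], "spin": 0}, {"xyz": [0, 0, 0], "spin": 0}]
```

The moment rises to 0.69 N m with no turning, so this lid is tight. I'll let go and try the last one at (550,217).

Request:
jog_arm:
  targets:
    - {"xyz": [0,0,0],"spin": 0}
    - {"xyz": [0,0,0],"spin": 0}
    - {"xyz": [0,0,0],"spin": 0}
    - {"xyz": [0,0,0],"spin": 0}
    - {"xyz": [0,0,0],"spin": 0}
    - {"xyz": [0,0,0],"spin": 0}
    - {"xyz": [0,0,-0.19],"spin": 0}
    - {"xyz": [0,0,-0.2],"spin": 0}
    - {"xyz": [0,0,-0.19],"spin": 0}
    - {"xyz": [0,0,-0.2],"spin": 0}
  gripper: 45

```text
time: 45.45
tool_pos: [535.4, 135.2, 146.5]
tcp_rot: [3.141, 0.001, 2.888]
contact_force: [1.0, 1.2, 0.0]
grip_width: 41.4
finger_force: 0.0
```

```bash
python3 plan.py 550,217.3,145,3.31,6 550,217.3,145,3.31,2 550,217.3,83,3.31,6
```

```text
45.45 [535.4 135.2 146.5] [3.141e+00 1.000e-03 2.888e+00] F [1.  1.2 0. ] M [ 0.063 -0.135  0.06 ] w 41.4 j6 -1.21
[{"xyz": [0.01, 0.17, 0.0], "spin": -0.7}, {"xyz": [0.0, 0.17, 0.0], "spin": -0.7}, {"xyz": [-0.01, 0.18, 0.0], "spin": -0.71}, {"xyz": [-0.02, 0.17, 0.01], "spin": -0.7}, {"xyz": [-0.03, 0.17, 0.0], "spin": -0.71}, {"xyz": [-0.05, 0.17, 0.01], "spin": -0.7}, {"xyz": [0.0, 0.0, 0.0], "spin": -0.0}, {"xyz": [0.0, 0.0, 0.0], "spin": -0.0}, {"xyz": [0.0, 0.0, 0.13], "spin": -0.0}, {"xyz": [0.0, 0.0, 0.13], "spin": -0.0}]
[{"xyz": [0.0, 0.0, 0.13], "spin": -0.0}, {"xyz": [0.0, 0.0, 0.13], "spin": -0.0}, {"xyz": [0.0, 0.0, 0.13], "spin": -0.0}, {"xyz": [0.0, 0.0, 0.12], "spin": -0.0}, {"xyz": [0, 0, 0], "spin": 0}, {"xyz": [0, 0, 0], "spin": 0}, {"xyz": [0, 0, 0], "spin": 0}, {"xyz": [0, 0, 0], "spin": 0}, {"xyz": [0, 0, 0], "spin": 0}, {"xyz": [0, 0, 0], "spin": 0}]
```

Request:
jog_arm:
  targets:
    - {"xyz": [0.01,0.17,0],"spin": -0.7}
    - {"xyz": [0,0.17,0],"spin": -0.7}
    - {"xyz": [-0.01,0.18,0],"spin": -0.71}
    - {"xyz": [-0.02,0.17,0.01],"spin": -0.7}
    - {"xyz": [-0.03,0.17,0],"spin": -0.71}
    - {"xyz": [-0.05,0.17,0.01],"spin": -0.7}
    - {"xyz": [0,0,0],"spin": 0}
    - {"xyz": [0,0,0],"spin": 0}
    - {"xyz": [0,0,0.13],"spin": 0}
    - {"xyz": [0,0,0.13],"spin": 0}

```text
time: 46.7
tool_pos: [549.4, 216.7, 121.6]
tcp_rot: [-3.141, -0.0, -2.974]
contact_force: [0.2, 0.6, -0.1]
grip_width: 41.2
finger_force: 0.0
```

Request:
jog_arm:
  targets:
    - {"xyz": [0,0,0.13],"spin": 0}
    - {"xyz": [0,0,0.13],"spin": 0}
    - {"xyz": [0,0,0.13],"spin": 0}
    - {"xyz": [0,0,0.12],"spin": 0}
    - {"xyz": [0,0,0],"spin": 0}
    - {"xyz": [0,0,0],"spin": 0}
    - {"xyz": [0,0,0],"spin": 0}
    - {"xyz": [0,0,0],"spin": 0}
    - {"xyz": [0,0,0],"spin": 0}
    - {"xyz": [0,0,0],"spin": 0}

```text
time: 47.95
tool_pos: [549.6, 217.2, 81.6]
tcp_rot: [-3.141, 0.0, -2.973]
contact_force: [-0.6, -0.9, 0.4]
grip_width: 41.2
finger_force: 0.0
```

Request:
jog_arm:
  targets:
    - {"xyz": [0,0,0],"spin": 0}
    - {"xyz": [0,0,0],"spin": 0}
    - {"xyz": [0,0,0],"spin": 0}
    - {"xyz": [0,0,0],"spin": 0}
    - {"xyz": [0,0,0],"spin": 0}
    - {"xyz": [0,0,0],"spin": 0}
    - {"xyz": [0,0,0],"spin": 0.4}
    - {"xyz": [0,0,0],"spin": 0.4}
    - {"xyz": [0,0,0],"spin": 0.4}
    - {"xyz": [0,0,0],"spin": 0}
  gripper: 0

```text
time: 49.2
tool_pos: [550.0, 218.6, 81.7]
tcp_rot: [3.14, 0.001, -3.092]
contact_force: [0.5, 6.5, -1.7]
grip_width: 12.1
finger_force: 30.9
```

```bash
python3 plan.py
```

```text
49.2 [550.  218.6  81.7] [ 3.140e+00  1.000e-03 -3.092e+00] F [ 0.5  6.5 -1.7] M [ 1.297 -0.232  0.646] w 12.1 j6 -1.37
```

It's at 0.65 N m and not turning, so this lid is tight. I'll release, retreat and check the numbers.

Request:
jog_arm:
  targets:
    - {"xyz": [0,0,0],"spin": 0}
    - {"xyz": [0,0,0],"spin": 0}
    - {"xyz": [0,0,0],"spin": 0}
    - {"xyz": [0,0,0],"spin": 0}
    - {"xyz": [0,0,0],"spin": 0}
    - {"xyz": [0,0,-0.2],"spin": 0}
    - {"xyz": [0,0,-0.3],"spin": 0}
    - {"xyz": [0,0,-0.4],"spin": 0}
    - {"xyz": [0,0,-0.4],"spin": 0}
    - {"xyz": [0,0,-0.3],"spin": 0}
  gripper: 45

```text
time: 50.45
tool_pos: [550.1, 217.3, 212.6]
tcp_rot: [3.141, 0.003, -3.093]
contact_force: [-0.1, -0.1, 0.2]
grip_width: 41.4
finger_force: 0.0
```

```bash
python3 plan.py; python3 - <<'E'
from lids import *
t=bot.capture("top"); cv2.imwrite("pics/top9.png",t)
cs=[tuple(proj("top",(x,y,105)).round(0)) for x,y in((506.5,-257.3),(473.8,-148.8))]; print(cs)
lids(t,cs)
# change elsewhere on the desk (bystanders), before vs now
d=cv2.absdiff(cv2.imread("pics/top0.png"),t).max(2)>60
for n,(u,v) in dict(spray=(152,163),basket=(147,215),orange=(163,268),cotton=(268,148),dish=(330,146),gel=(386,161),stapler=(390,207)).items(): print(n,int(d[v-18:v+18,u-18:u+18].sum()))
E
```

```text
50.45 [550.1 217.3 212.6] [ 3.141e+00  3.000e-03 -3.093e+00] F [-0.1 -0.1  0.2] M [ 0.085 -0.144 -0.002] w 41.4 j6 -1.37
[(np.float64(348.0), np.float64(207.0)), (np.float64(316.0), np.float64(217.0))]
lid [ 504.3 -256.6] diam 66.67245483398438 | bar [ 500.7 -253.2] [18. 62.] ang -0.732
lid [ 472.7 -149.1] diam 66.39885711669922 | bar [ 470.4 -146.8] [19. 61.] ang -0.687
spray 45
basket 0
orange 2
cotton 0
dish 0
gel 0
stapler 0
```

Both lids are upright where I placed them, with bar angles matching the tool. The bystanders are unmoved; the spray bottle's small pixel change is most likely the arm's shadow, as no contact was felt. Handing in.

```bash
python3 -c "
from plant import bot
print(bot.close_job())"
```

```text
the job is handed in; nothing more can be done
None
```

I handed the job in at about 50 s. The two loose lids are screwed home and their jars stand upright in the red tray, and the two tight jars are still in their cells. I viewed 11 pictures, one over the limit of 10.

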